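# Two-pass reading of keyed connector shells

### The job

Lift the empty black tray off the reader fixture and lay it flat on the lilac mat, then stand every connector shell inside a printed ring of its own on the fixture, with its blade pointing squarely at the white reader bar. When all of them are so, throw the lever fully over to start the first pass; leaving the lever over, turn every shell half round in its ring so that its blade points squarely away from the bar, and then throw the lever fully back. Leave everything else on the table where it is and all shells upright in their rings.

Things in the scene. Friction and masses are not known exactly. Their poses are not given: they have to be found in the camera images.
- fixture: reader fixture, screwed down: a dull teal bed plate 200 mm (its x) by 370 mm (its y), 4 mm thick, with a white reader bar along its whole far edge, 34 mm deep, its top 46 mm above the table, its face 75 mm in +x from the line of rings. The bed reaches from x = -88 to +112 mm. Origin: on the table under the middle ring; its x axis points squarely at the bar, z up.
- ring0 (a point): centre of printed ring 0 on the bed's top (4 mm above the table); the white ring is 74 mm inside; short white lines point from it at the bar and away from it. The rings stand 115 mm apart along the fixture's y; axes as the fixture's.
- ring1 (a point): centre of printed ring 1 on the bed's top (4 mm above the table); the white ring is 74 mm inside; short white lines point from it at the bar and away from it. The rings stand 115 mm apart along the fixture's y; axes as the fixture's.
- ring2 (a point): centre of printed ring 2 on the bed's top (4 mm above the table); the white ring is 74 mm inside; short white lines point from it at the bar and away from it. The rings stand 115 mm apart along the fixture's y; axes as the fixture's.
- shell0: connector shell standing upright (2 or 3 of the three are there; None if absent): round body 40 mm across, 85 mm tall, on a foot 54 mm across, 8 mm thick, with one dark steel blade on its side, 6 mm thick, from 6 to 40 mm high, its end 48 mm from the axis. Plain round above 40 mm: grip it there from any side. 0.18 kg. Origin: centre of the underside; x axis along the blade, z up.
- shell1: connector shell standing upright (2 or 3 of the three are there; None if absent): round body 40 mm across, 85 mm tall, on a foot 54 mm across, 8 mm thick, with one dark steel blade on its side, 6 mm thick, from 6 to 40 mm high, its end 48 mm from the axis. Plain round above 40 mm: grip it there from any side. 0.18 kg. Origin: centre of the underside; x axis along the blade, z up.
- shell2: connector shell standing upright (2 or 3 of the three are there; None if absent): round body 40 mm across, 85 mm tall, on a foot 54 mm across, 8 mm thick, with one dark steel blade on its side, 6 mm thick, from 6 to 40 mm high, its end 48 mm from the axis. Plain round above 40 mm: grip it there from any side. 0.18 kg. Origin: centre of the underside; x axis along the blade, z up.
- blade0 (a point): outer end of the blade of shell 0, 48 mm from its axis, 23 mm above its underside
- blade1 (a point): outer end of the blade of shell 1, 48 mm from its axis, 23 mm above its underside
- blade2 (a point): outer end of the blade of shell 2, 48 mm from its axis, 23 mm above its underside
- tray: empty black moulded tray, 90 mm (its x) by 150 mm (its y), 0.2 kg, lying on the fixture's bed over the rings. Floor 6 mm thick, rim 12 mm high and 4 mm thick, with a grip rib along its middle: 14 mm thick (x), 90 mm long (y), its top 50 mm above the underside. Origin: centre of the underside, z up.
- mat: thin lilac mat, 190 mm (its x) by 160 mm (its y), 2 mm thick, fixed on the table. Origin: centre of its underside, on the table.
- lever_base: white block that carries the lever, screwed down; origin at the centre of its underside; the lever leans to its -x at the start and swings over to its +x.
- lever_tip (a point): tip of the black toggle lever, a stick 80 mm long with a ball 26 mm across centred on this point; it pivots 22 mm above the underside of its block (70 x 50 x 25 mm)
- lever (a joint): lever angle in rad: about 0 to 0.1 at the start (back, leaning to its block's -x), 1.0 when fully over (leaning to +x, equally far from upright); it stays where it is left and a push of a few newtons moves it
- tape: roll of pale tape, 86 mm across, 24 mm high, lying flat; not part of the job
- mouse: black computer mouse, about 90 x 60 x 35 mm; not part of the job
- screwdriver: grey-handled screwdriver lying on the table, 160 mm long; not part of the job
- cleaner: white jar with a lid, 56 mm across, 75 mm tall; not part of the job
- cup: white cup, 72 mm across, 85 mm tall; not part of the job
- capbox: open blue plastic box, 100 x 140 x 40 mm; not part of the job
Things that resemble listed ones, but are neither listed nor needed, are in the scene too. Leave any brown or pink look-alike of the tray alone.

How it is judged:
By the outcome, as a careful person would: the job done as asked, in the order asked, and still so for the second after the job is handed in, with the robot touching nothing.
Of shell0, shell1, shell2 only 2 to 3 are there at a start; the rules pass over those that are not, and their reading is None.
At some moment in a run one of shell0, shell1, shell2 may be knocked a few centimetres aside while the robot is not near it.
It also fails if it takes over 210 s, if anything falls off the work surface, if the arm or the gripper's body presses on something with over 40 N, if the wrist force passes 120 N, or if a joint passes its speed limit or range.

### The arm

A 6-joint arm with a two-finger parallel gripper is mounted at the origin on the work surface. World frame = base frame: x ahead of the robot, y to its left, z up, the work surface at z = 0. Lengths are in mm, angles in rad, forces in N, time in s.
With the tool pointing down it reaches from about 250 to 800 mm from the base axis. Payload 8.5 kg.
Tool frame: the origin (TCP) lies midway between the tips of the shut fingers; the grasp point (between the pads) lies 19 mm behind it; z points along the fingers, y is the direction in which the jaws open and shut (so a half turn about z gives the same grasp; the last joint's range is limited). The gripper opens to 85 mm and grips with 20 to 120 N. Pads are 22 mm wide; open, the fingers measure 114 mm over their backs; the gripper's body (76 mm by 85 mm) begins 54 mm behind the grasp point. The pads swing forward as they close: fully open they stand 13 mm farther back than shut.
Start: joints at [-1.204, 0.238, -0.013, 1.319, 0, 1.571], TCP at [188.263, -490.036, 231.276] pointing down, gripper open.
Joint ranges: [-2.66, 2.66], [-1.03, 1.9], [-1.14, 1.46], [-1.82, 2.27], [-1.45, 1.34], [-3.14, 3.14]. Speed limits (rad/s): [2.22, 2.22, 2.79, 3.14, 3.14, 3.14].

### API

Orientations are given as a rotation vector (axis times angle).
In Python, from cell import robot gives the robot as it stands.
- The arm moves only by the tool apply_moves, never from a script. Its argument "moves" is a list of rows, each a list of 4 numbers: the shift along the tool's x, y, z in m, then the turn about the tool's z in degrees. A call has 1 to 12 rows; each row is the pose to reach, as a shift and turn from the pose commanded when the call began, along the tool's axes at that moment; what a row does not reach only later rows make up. A row lasts 1/8 s, in which the tool goes at most 62.5 mm and 10.7 degrees, less where a joint would pass 70% of its speed; a pose out of reach is approached as far as the arm can. A call with a gripper value outside its range is refused whole. "jaw" is the finger opening in m, from 0 to 0.0854, set as the call begins (left out, the last holds). The fingers move at their own pace and stop on an object; "newtons" is the grip in N (left out, the last holds). Time passes only in rows, so rows that repeat a pose let the fingers close. It gives the time, the measured TCP pose, the force and the opening at its end, in the units of the state.
- robot.sense(): the state, without advancing time (a new reading comes with each control period).
- robot.grab_frame(name): name is "scene" or "top"; returns the picture (384x512x3 uint8, red, green, blue); there is no depth.
- robot.camera_info(name): a dict with "fov_y" (degrees; the focal length in pixels is half the picture's height over the tangent of half this angle, whatever the lens; pixels are square), "cx", "cy" (the principal point, pixels), "camera_from_world" (4x4, takes a point from world to camera coordinates). Camera axes: x right, y up, looking along -z (the intrinsics and any distortion apply to the point x, -y, -z); pixel columns grow to the right and rows downward; lengths in mm; the calibration is good to about 2 mm. A picture is of the moment at which its call begins. camera_info takes no time and is no camera call.
- robot.finish_job(): hands the job in, once; it reports no verdict.
Trained networks look in the newest picture that a camera, given by its name, has taken for a name from the list of things; names that differ only in an ending like _2 or _b are one class to them, and where a whole thing is asked for, a point or a joint stands for the part that bears it (a point fixed in the world has none). Each returns a list of dicts, best first, with "confidence" (0 to 1); they miss things now and then, are a little off and sometimes report something else, mostly with a low value. They report only what shows in the picture. A call takes as long as a camera call. They do not tell look-alikes from the thing itself.
- robot.silhouettes(thing, camera): "pixels" (384x512 bool, what is visible of it) and "uv" ([column, row] in pixels, amid what is visible of it).
The state is a dict: "time": time; "q": joint angles; "dq": joint speeds; "joint_torque": joint torques, N m; "tcp_pos": TCP position; "tool_rot": TCP orientation; "contact_force": force on the tool from outside, world axes, zero at the start; "ft_torque": the same for the moment, N m; "gripper_width": finger opening in mm.
Only numpy, scipy, OpenCV 4.12 (cv2) and the standard library are available. Lean on these libraries where they do the work, as an engineer would, in place of code of your own. Each camera call takes 0.05 s, during which the arm holds its last target.

## Working session

There is one attempt and no reset: what is moved stays moved. The work goes in short steps, Python scripts to look and compute and a tool call to move; the robot and the scene stay as the last step left them, time stands still between calls to the robot, and variables do not carry over. Pictures are saved under pics/ and viewed, and the job is handed in when it is done.

Besides the shell and the picture viewer there is one more tool, called as name(argument=value, ...), one argument or row to a line, values as JSON. apply_moves: Moves the arm, as the interface text tells. Its arguments: {"type":"object","properties":{"moves":{"type":"array","items":{"type":"array","items":{"type":"number"}}},"jaw":{"type":"number"},"newtons":{"type":"number"}},"required":["moves"]}

```bash
ls; mkdir -p pics
python3 - <<'E'
from cell import robot
import cv2
for n in ("scene","top"):
    f=robot.grab_frame(n); cv2.imwrite(f"pics/{n}0.png",cv2.resize(f[:,:,::-1],(800,600),interpolation=cv2.INTER_CUBIC))
    print(robot.camera_info(n))
print(robot.sense())
E
```

```text
pics
{'fov_y': 55.68317550196983, 'cx': 252.9820187493784, 'cy': 193.7253779341795, 'camera_from_world': array([[ 3.07024276e-01,  9.51643419e-01,  1.05307384e-02,
        -1.38930716e+02],
       [-7.39919703e-01,  2.31728511e-01,  6.31522549e-01,
         2.84431512e+02],
       [ 5.98544006e-01, -2.01684655e-01,  7.75285995e-01,
        -1.64399090e+03],
       [ 0.00000000e+00,  0.00000000e+00,  0.00000000e+00,
         1.00000000e+00]])}
{'fov_y': 50.071878022679584, 'cx': 256.99634748785337, 'cy': 188.30997145809428, 'camera_from_world': array([[ 6.74914130e-03, -9.99689652e-01,  2.39801655e-02,
        -1.14760894e+01],
       [ 9.81799851e-01,  1.11761599e-02,  1.89589413e-01,
        -4.84943551e+02],
       [-1.89798581e-01,  2.22641572e-02,  9.81570581e-01,
        -1.59450204e+03],
       [ 0.00000000e+00,  0.00000000e+00,  0.00000000e+00,
         1.00000000e+00]])}
{'time': 0.1, 'q': array([-1.20399317e+00,  2.38722535e-01, -1.41597149e-02,  1.31919744e+00,
        1.33810456e-05,  1.57081502e+00]), 'dq': array([ 0.00123279, -0.00047286,  0.00178546, -0.00104189,  0.00023549,
       -0.00085286]), 'joint_torque': array([-9.73059614e-04, -5.39720464e+01,  3.46998632e+01,  1.34597553e-02,
       -9.34388891e-05, -1.01059973e-05]), 'tcp_pos': array([ 188.15435251, -489.73161191,  230.74497928]), 'tool_rot': array([-3.08766732e+00, -5.72688983e-01,  3.46864476e-04]), 'contact_force': array([-0.3887579 , -0.25929016, -0.38059795]), 'ft_torque': array([-0.05017934, -0.04154179, -0.0095228 ]), 'gripper_width': 84.9826161154205}
```

View pics/scene0.png

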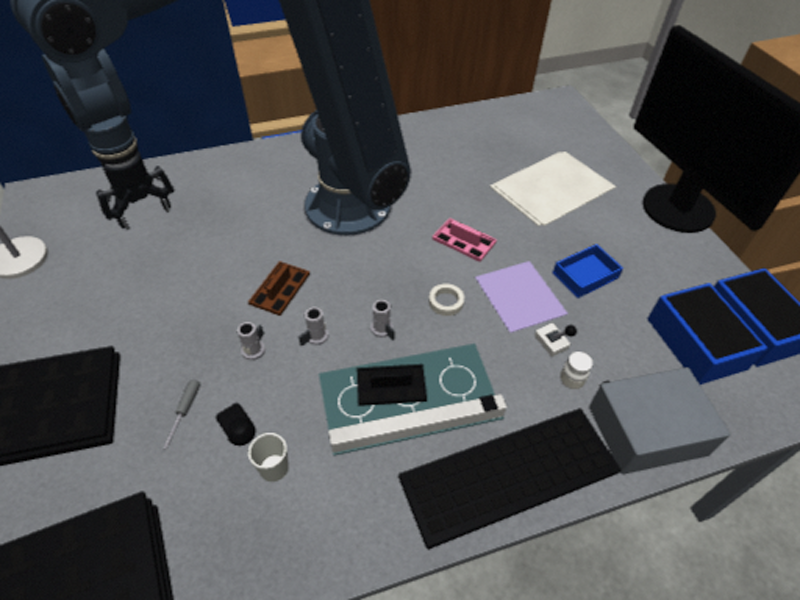

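View pics/top0.png

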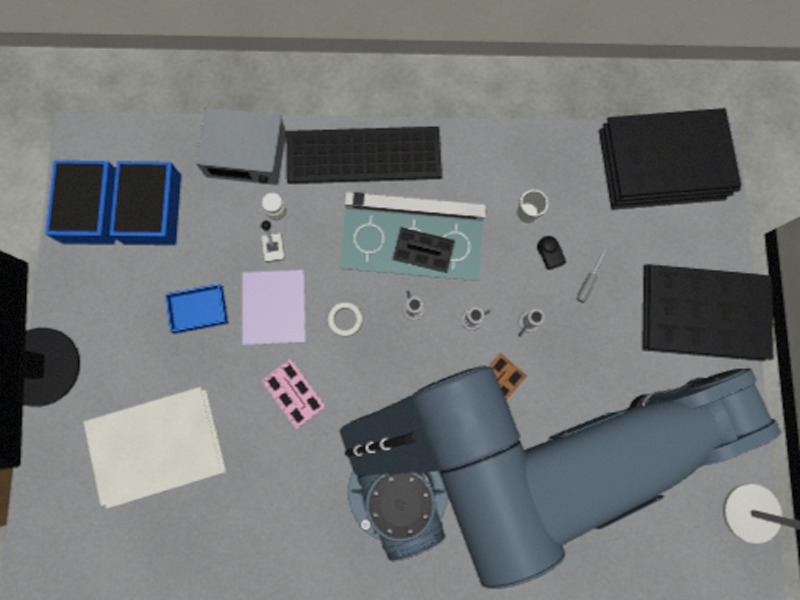

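```bash
cat > h.py <<'E'
from cell import robot
import numpy as np, cv2
def K(n):
    i=robot.camera_info(n); f=192/np.tan(np.radians(i['fov_y'])/2)
    return f,i['cx'],i['cy'],i['camera_from_world']
def proj(n,P):
    P=np.atleast_2d(np.asarray(P,float)); f,cx,cy,T=K(n)
    c=P@T[:3,:3].T+T[:3,3]
    return np.c_[cx+f*c[:,0]/-c[:,2], cy-f*c[:,1]/-c[:,2]]
def back(n,uv,z):
    uv=np.atleast_2d(np.asarray(uv,float)); f,cx,cy,T=K(n)
    d=np.c_[(uv[:,0]-cx)/f,-(uv[:,1]-cy)/f,-np.ones(len(uv))]@T[:3,:3]
    o=-T[:3,:3].T@T[:3,3]
    t=(np.asarray(z)-o[2])/d[:,2]
    return o+d*t[:,None]
def save(n,name,box=None,s=1.5625):
    f=robot.grab_frame(n) if isinstance(n,str) else n
    if box: f=f[box[1]:box[3],box[0]:box[2]]
    cv2.imwrite('pics/'+name+'.png',cv2.resize(f[:,:,::-1],None,fx=s,fy=s,interpolation=cv2.INTER_CUBIC))
def sil(thing,cam): return robot.silhouettes(thing,cam)
E
python3 - <<'E'
from h import *
for cam in ("top","scene"):
    f=robot.grab_frame(cam); np.save(f'f_{cam}.npy',f)
    for t in ["fixture","shell0","tray","mat","lever_base","lever_tip","tape","mouse","cleaner","cup","capbox","screwdriver"]:
        r=sil(t,cam)
        for k,d in enumerate(r):
            np.save(f'm_{cam}_{t}_{k}.npy',d['pixels'])
            print(cam,t,k,round(d['confidence'],2),np.round(d['uv'],1),d['pixels'].sum(),back(cam,d['uv'],10)[0,:2].round(0))
f=np.load('f_top.npy'); save(f,'topz',(140,100,400,260),3)
f=np.load('f_scene.npy'); save(f,'scz',(140,130,400,310),3)
E
```

```text
top fixture 0 0.75 [258.2 143.8] 3602 [681. -12.]
top shell0 0 0.67 [264.5 195.5] 160 [463. -39.]
top shell0 1 0.62 [338.7 204.3] 149 [ 430. -341.]
top tray 0 0.98 [187.2 249.3] 916 [243. 266.]
top tray 1 0.79 [323.5 238.5] 347 [ 290. -276.]
top tray 2 0.68 [269.8 157. ] 717 [625. -60.]
top mat 0 0.75 [171.3 199. ] 1753 [444. 338.]
top mat 1 0.23 [253.5 144.9] 3502 [676.   8.]
top lever_base 0 0.81 [173.5 159.1] 294 [611. 337.]
top lever_base 1 0.69 [171.9 146.1] 50 [666. 346.]
top lever_tip 0 0.69 [256.5 144.6] 3517 [678.  -5.]
top lever_tip 1 0.57 [168.2 144.1] 22 [675. 362.]
top lever_tip 2 0.54 [353. 160.] 268 [ 617. -407.]
top tape 0 0.74 [340.8 129.4] 290 [ 749. -360.]
top tape 1 0.66 [227.3 207.9] 240 [410. 111.]
top tape 2 0.22 [259.4 145.5] 3607 [674. -17.]
top mouse 0 0.79 [353.3 161. ] 298 [ 612. -408.]
top mouse 1 0.29 [217.9 198.1] 120 [450. 150.]
top cleaner 0 0.48 [173.6 129.2] 200 [740. 342.]
top cup 0 0.58 [340.7 129.3] 304 [ 750. -360.]
top cup 1 0.57 [303.9 205.3] 144 [ 424. -199.]
top capbox 0 0.93 [127.3 194.5] 937 [461. 516.]
top capbox 1 0.4 [176.3 159.1] 273 [
[... 378 characters left out ...]
 2 0.56 [176.5 185.2] 681 [ 268. -255.]
scene tray 3 0.16 [332.6 190.3] 1463 [475. 319.]
scene mat 0 0.57 [330.1 192.5] 1455 [482. 305.]
scene lever_base 0 0.6 [353.3 217.3] 394 [615. 335.]
scene lever_base 1 0.29 [119.2 257. ] 279 [ 525. -496.]
scene lever_tip 0 0.4 [360.3 211.1] 59 [597. 373.]
scene tape 0 0.54 [282.9 192.4] 273 [427. 130.]
scene mouse 0 0.63 [151.4 273.1] 468 [ 617. -401.]
scene cleaner 0 0.9 [367.8 236.5] 351 [705. 345.]
scene cleaner 1 0.65 [371.3 173.8] 884 [443. 507.]
scene cup 0 0.78 [172.8 291. ] 590 [ 700. -346.]
scene cup 1 0.33 [265.  259.2] 4772 [681. -31.]
scene capbox 0 0.82 [372.  171.4] 878 [432. 516.]
scene screwdriver 0 0.59 [118.7 261.9] 276 [ 543. -499.]
```

View pics/topz.png

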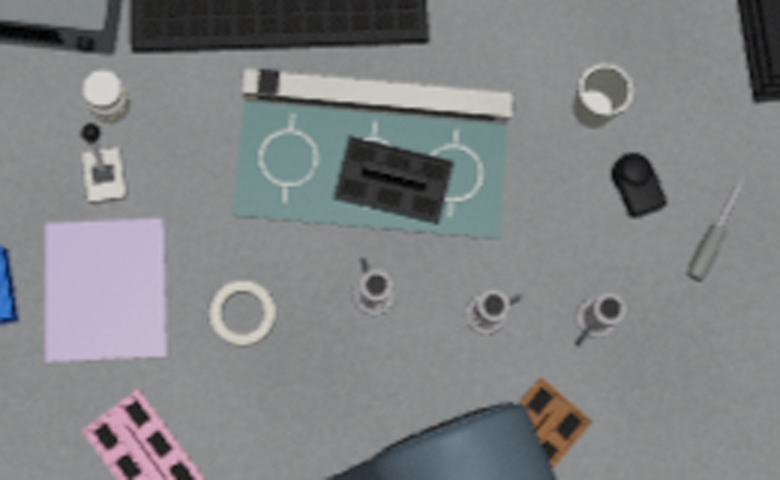

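View pics/scz.png

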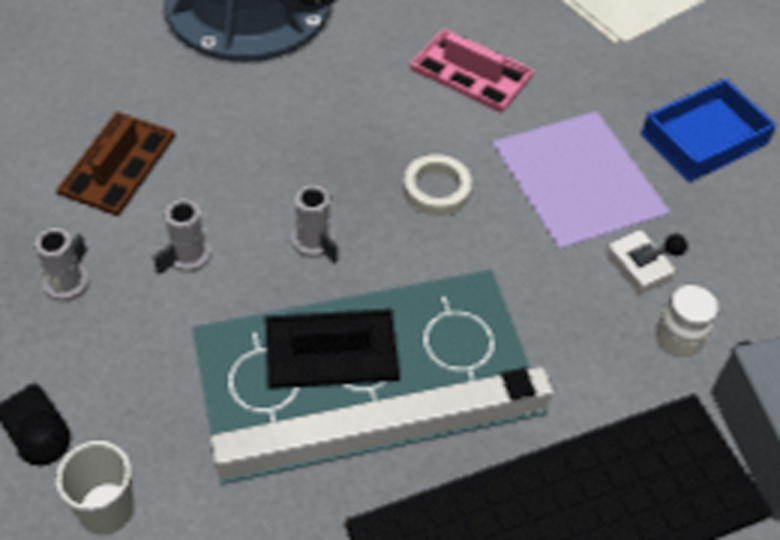

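Run:
```python
from h import *
for cam in ("top","scene"):
    f=np.load(f'f_{cam}.npy').astype(int)
    m=(f[:,:,2]>f[:,:,1]+18)&(f[:,:,0]>f[:,:,1]+5)&(f[:,:,0]>120)
    m=m.astype(np.uint8)
    n,l,s,c=cv2.connectedComponentsWithStats(m)
    k=1+np.argmax(s[1:,4]); print(s[k],c[k])
    cn=cv2.findContours((l==k).astype(np.uint8),0,1)[0][0]
    q=cv2.approxPolyDP(cn,6,True)[:,0]; print(cam,q.tolist())
    w=back(cam,q,2)[:,:2]; print(w.round(0).tolist(), np.linalg.norm(w-np.roll(w,1,0),axis=1).round(0))
    # teal
    m=((f[:,:,1]>f[:,:,0]+12)&(f[:,:,2]>f[:,:,0]+8)&(abs(f[:,:,1]-f[:,:,2])<20)).astype(np.uint8)
    n,l,s,c=cv2.connectedComponentsWithStats(m)
    k=1+np.argmax(s[1:,4]); print(s[k],c[k])
    cn=cv2.findContours((l==k).astype(np.uint8),0,1)[0][0]
    q=cv2.approxPolyDP(cv2.convexHull(cn),5,True)[:,0]; print(cam,'teal',q.tolist())
    w=back(cam,q,4)[:,:2]; print(w.round(0).tolist(), np.linalg.norm(w-np.roll(w,1,0),axis=1).round(0))
print(proj('top',[0,0,0]),proj('scene',[0,0,0]))
s=robot.sense()['tcp_pos'];print(proj('top',s),proj('scene',s))
```

```text
[ 155  173   40   47 1805] [174.2199446  196.26149584]
top [[193, 173], [155, 175], [155, 219], [194, 217]]
[[555.0, 256.0], [544.0, 411.0], [363.0, 401.0], [373.0, 245.0]] [182. 155. 181. 156.]
[  289   237   209   137 10604] [385.67710298 303.55082988]
top teal [[497, 273], [331, 373], [315, 372], [289, 303], [480, 237]]
[[160.0, -970.0], [-216.0, -293.0], [-212.0, -232.0], [40.0, -136.0], [302.0, -915.0]] [153. 774.  61. 270. 822.]
[ 304  167   59   46 1535] [332.84560261 189.27491857]
scene [[338, 167], [304, 177], [326, 212], [362, 200]]
[[362.0, 400.0], [371.0, 243.0], [558.0, 253.0], [547.0, 410.0]] [186. 157. 187. 157.]
[ 204  220  113   55 2659] [260.8277548  246.26776984]
scene teal [[316, 251], [210, 274], [204, 239], [303, 220]]
[[701.0, 148.0], [675.0, -220.0], [538.0, -208.0], [567.0, 156.0]] [134. 369. 138. 365.]
[[254.0377446  313.33125199]] [[222.26154713 130.83165355]]
[[398.04069722 264.39192517]] [[ 94.88305181 142.20282576]]
```

```bash
cat > fit.py <<'E'
from h import *
from scipy.optimize import minimize
SS=4
def Rz(a): c,s=np.cos(a),np.sin(a); return np.array([[c,-s,0],[s,c,0],[0,0,1.]])
def circ(r,z,x=0,y=0,n=40):
    t=np.linspace(0,2*np.pi,n,endpoint=False); return np.c_[x+r*np.cos(t),y+r*np.sin(t),np.full(n,z)]
def box(x0,x1,y0,y1,z0,z1): return np.array([[x,y,z] for x in(x0,x1) for y in(y0,y1) for z in(z0,z1)],float)
def rect(x0,x1,y0,y1,z): return np.array([[x0,y0,z],[x1,y0,z],[x1,y1,z],[x0,y1,z]],float)
# models: list of (label, pts, hull?)
def m_fix(rings=True):
    L=[(1,box(-88,112,-185,185,0,4)),]
    if rings:
        for y in(-115,0,115):
            L+= [(2,circ(39,4,0,y)),(1,circ(36.5,4,0,y))]
    L+=[(3,box(75,109,-185,185,4,46)),(2,rect(75,109,-185,185,46))]
    return L
def m_tray():
    return [(1,box(-45,45,-75,75,0,12)),(2,box(-7,7,-45,45,6,50))]
def m_shell(cam,p):
    f,cx,cy,T=K(cam); o=-T[:3,:3].T@T[:3,3]
    bl=(3,box(18,48,-3,3,6,40))
    body=[(1,np.r_[circ(20,8),circ(20,85)]),(2,circ(13,85))]
    L=[(1,np.r_[circ(27,0),circ(27,8)])]
    d=np.array([np.cos(p[2]),np.sin(p[2])])@(o[:2]-np.array(p[:2]))
    return L+([bl]+body if d<0 else body+[bl])
def labels(cam,model,p,z,boxr,nl):
    x0,y0,x1,y1=boxr; im=np.zeros(((y1-y0)*SS,(x1-x0)*SS),np.uint8)
    R=Rz(p[2])
    for l,P in model:
        W=P@R.T+[p[0],p[1],z]
        uv=(proj(cam,W)+0.5-[x0,y0])*SS-0.5
        h=cv2.convexHull(np.round(uv*16).astype(np.int32).reshape(-1,1,2).astype(np.float32)).astype(np.int32)
        cv2.fillConvexPoly(im,h,int(l),shift=4)
    return np.stack([cv2.resize((im==k).astype(np.float32),(x1-x0,y1-y0),interpolation=cv2.INTER_AREA) for k in range(nl)],-1)
def cost(frames,mf,p,z,boxes,nl,masks=None):
    c=0
    for cam,f in frames.items():
        b=boxes[cam]; A=labels(cam,mf(cam,p),p,z,b,nl)
        A=cv2.GaussianBlur(A,(3,3),0.6).reshape(-1,nl)
        I=f[b[1]:b[3],b[0]:b[2]].reshape(-1,3).astype(float)
        if masks is not None:
            k=masks[cam][b[1]:b[3],b[0]:b[2]].ravel(); A=A[k];I=I[k]
        X=np.linalg.lstsq(A,I,rcond=None)[0]
        r=A@X-I; c+=np.minimum(r**2,3000).sum()/len(I)
    return c
def fit(frames,mf,p0,z,nl,boxes,masks=None,steps=(8,8,.1)):
    p0=np.array(p0,float); S=np.array(steps)
    g=lambda q: cost(frames,mf,p0+q*S,z,boxes,nl,masks)
    s0=np.array([[0,0,0],[1,0,0],[0,1,0],[0,0,1.]])-.25
    r=minimize(g,np.zeros(3),method='Nelder-Mead',options=dict(initial_simplex=s0,xatol=.01,fatol=.001,maxiter=150))
    return p0+r.x*S,r.fun
def bx(cam,c,r,z=0,zt=50):
    q=proj(cam,np.array([[c[0]+a,c[1]+b,zz] for a in(-r,r) for b in(-r,r) for zz in(z,zt)]))
    a=np.floor(q.min(0)).astype(int); b=np.ceil(q.max(0)).astype(int)
    return (max(a[0],0),max(a[1],0),min(b[0],512),min(b[1],384))
def fit_shell(frames,xy,z=0,yaw0=None):
    boxes={c:bx(c,xy,60,0,85+z) for c in frames}
    best=None
    for y in (np.arange(0,2*np.pi,np.pi/6) if yaw0 is None else [yaw0]):
        pc=cost(frames,m_shell,[xy[0],xy[1],y],z,boxes,4)
        if best is None or pc<best[0]: best=(pc,y)
    p,c=fit(frames,m_shell,[xy[0],xy[1],best[1]],z,4,boxes)
    boxes={k:bx(k,p[:2],58,0,85+z) for k in frames}
    return fit(frames,m_shell,p,z,4,boxes,steps=(3,3,.15))
E
python3 - <<'E'
from fit import *
F={c:np.load(f'f_{c}.npy') for c in('top','scene')}
for cams in (('top','scene'),('top',),('scene',)):
    fr={c:F[c] for c in cams}
    # tray
    print(cams,'tray',*fit(fr,lambda c,p:m_tray(),[620,-62,-.2],4,3,{c:bx(c,(620,-62),75,4,50) for c in cams}))
    masks={}
    for c in cams:
        m=np.ones((384,512),np.uint8)
        P=box(-50,50,-80,80,4,18)@Rz(-.2).T+[620,-62,0]; cv2.fillConvexPoly(m,cv2.convexHull(proj(c,P).astype(np.int32)),0)
        P=box(-7,7,-45,45,4,55)@Rz(-.2).T+[620,-62,0]; cv2.fillConvexPoly(m,cv2.convexHull(proj(c,P).astype(np.int32)),0)
        masks[c]=m>0
    print('fix',*fit(fr,lambda c,p:m_fix(),[640,-33,-.075],0,4,{c:bx(c,(650,-33),200,0,46) for c in cams},masks))
    for xy in ((450,-45),(420,-197),(420,-337)):
        print('shell',*fit_shell(fr,xy))
E
```

```text
('top', 'scene') tray [ 6.14771791e+02 -6.36472058e+01 -2.36746189e-01] 2768.2627538428314
fix [ 6.37465011e+02 -3.30849961e+01 -7.95251363e-02] 4923.997319498761Traceback (most recent call last):
  File "<stdin>", line 15, in <module>
  File "fit.py", line 62, in fit_shell
    p,c=fit(frames,m_shell,[xy[0],xy[1],best[1]],z,4,boxes)
        ~~~^^^^^^^^^^^^^^^^^^^^^^^^^^^^^^^^^^^^^^^^^^^^^^^^
  File "fit.py", line 50, in fit
    r=minimize(g,np.zeros(3),method='Nelder-Mead',options=dict(initial_simplex=s0,xatol=.01,fatol=.001,maxiter=150))
    res = _minimize_neldermead(fun, x0, args, callback, bounds=bounds,
                               **options)
    fxr = func(xr)
    fx = function(np.copy(x), *(wrapper_args + args))
  File "fit.py", line 48, in <lambda>
    g=lambda q: cost(frames,mf,p0+q*S,z,boxes,nl,masks)
                ~~~~^^^^^^^^^^^^^^^^^^^^^^^^^^^^^^^^^^^
  File "fit.py", line 38, in cost
    b=boxes[cam]; A=labels(cam,mf(cam,p),p,z,b,nl)
                    ~~~~~~^^^^^^^^^^^^^^^^^^^^^^^^
  File "fit.py", line 31, in labels
    uv=(proj(cam,W)+0.5-[x0,y0])*SS-0.5
        ~~~~^^^^^^^
  File "h.py", line 7, in proj
    P=np.atleast_2d(np.asarray(P,float)); f,cx,cy,T=K(n)
                                                    ~^^^
  File "h.py", line 4, in K
    i=robot.camera_info(n); f=192/np.tan(np.radians(i['fov_y'])/2)
ValueError: time passes only in moves, steps and waits
```

```bash
python3 - <<'E'
from cell import robot
import pickle
pickle.dump({n:robot.camera_info(n) for n in('top','scene')},open('cam.pkl','wb'))
s=open('h.py').read()
s=s.replace("def K(n):\n    i=robot.camera_info(n);","import pickle\nCI=pickle.load(open('cam.pkl','rb'))\ndef K(n):\n    i=CI[n];")
open('h.py','w').write(s)
print(robot.sense()['time'])
E
cat > t.py <<'E'
from fit import *
F={c:np.load(f'f_{c}.npy') for c in('top','scene')}
for cams in (('top','scene'),('top',),('scene',)):
    fr={c:F[c] for c in cams}
    print(cams,'tray',*fit(fr,lambda c,p:m_tray(),[620,-62,-.2],4,3,{c:bx(c,(620,-62),75,4,50) for c in cams}))
    masks={}
    for c in cams:
        m=np.zeros((384,512),np.uint8)
        P=box(-105,109,-205,205,0,46)@Rz(-.08).T+[637,-33,0]; cv2.fillConvexPoly(m,cv2.convexHull(proj(c,P).astype(np.int32)),1)
        P=box(-50,50,-80,80,4,18)@Rz(-.23).T+[615,-63,0]; cv2.fillConvexPoly(m,cv2.convexHull(proj(c,P).astype(np.int32)),0)
        P=box(-7,7,-45,45,4,55)@Rz(-.23).T+[615,-63,0]; cv2.fillConvexPoly(m,cv2.convexHull(proj(c,P).astype(np.int32)),0)
        masks[c]=m>0
    print('fix',*fit(fr,lambda c,p:m_fix(),[640,-33,-.075],0,4,{c:bx(c,(650,-33),200,0,46) for c in cams},masks,))
    for xy in ((450,-45),(420,-197),(420,-337)):
        print('shell',*fit_shell(fr,xy))
E
python3 t.py
```

```text
1.4
('top', 'scene') tray [ 6.14771791e+02 -6.36472058e+01 -2.36746189e-01] 2768.2627538428314
fix [ 6.37807969e+02 -3.24955927e+01 -7.91153499e-02] 977.2061625134644
shell [ 4.54247045e+02 -3.70571840e+01  3.27161467e-01] 493.28424326018484
shell [ 429.30205292 -189.68463543    5.16665178] 1116.646873517885
shell [ 426.75371424 -340.86740384    2.46884657] 1203.7602961339867
('top',) tray [ 6.14177421e+02 -6.40425364e+01 -2.30503272e-01] 596.6245366151009
fix [ 6.36939238e+02 -3.30477708e+01 -8.05720994e-02] 434.3139564393146
shell [ 4.53579329e+02 -3.71056553e+01  3.34367191e-01] 178.54500147128334
shell [ 428.8517095  -189.73882604    2.50595551] 249.58249784646986
shell [ 425.63736623 -340.83827792    3.74278957] 369.83804587943075
('scene',) tray [ 6.14968827e+02 -6.31256465e+01 -2.33358776e-01] 2164.111134707098
fix [ 6.38278413e+02 -3.25600734e+01 -7.99223364e-02] 490.47842006134726
shell [ 4.55808023e+02 -3.63469941e+01  2.95082544e-01] 291.10409418099795
shell [ 430.05490538 -188.80232617    5.15954295] 805.8875825902344
shell [ 427.5795207  -341.29412904    2.45993715] 859.2852881811289
```

```bash
cat > t2.py <<'E'
from fit import *
from scipy.optimize import least_squares
F={c:np.load(f'f_{c}.npy') for c in('top','scene')}
print('mat',*fit(F,lambda c,p:[(1,rect(-95,95,-80,80,2))],[459,327,.055],0,2,{c:bx(c,(459,327),115,0,2) for c in F}))
def mlev(c,p): return [(1,box(-35,35,-25,25,0,25)),(2,rect(-35,35,-25,25,25))]
for y in(3.1,):
  for cams in(('top','scene'),('top',),('scene',)):
    fr={c:F[c] for c in cams}
    print('base',*fit(fr,mlev,[600,337,y],0,3,{c:bx(c,(600,337),45,0,30) for c in fr}))
uv={}
for c in F:
    g=F[c].mean(2); x,y={'top':(170,144),'scene':(365,211)}[c]
    w=g[y-8:y+9,x-8:x+9]; m=w<45
    n,l,s,cc=cv2.connectedComponentsWithStats(m.astype(np.uint8)); k=1+np.argmax(s[1:,4])
    uv[c]=cc[k]+[x-8,y-8]; print(c,uv[c],s[k])
r=least_squares(lambda P:np.r_[(proj('top',P)-uv['top'])[0],(proj('scene',P)-uv['scene'])[0]],[640,340,90]); print(r.x,r.cost)
print('jar',back('top',[173.6,125],75),back('scene',[370,229],75))
for c,b in(('top',(140,110,210,180)),('scene',(330,190,400,260))): save(F[c],'lev_'+c,b,8)
a=cv2.imread('pics/lev_top.png');b=cv2.imread('pics/lev_scene.png');cv2.imwrite('pics/lev.png',cv2.resize(np.hstack([a,b]),(800,400)))
E
python3 t2.py
```

```text
mat [4.58444841e+02 3.27410653e+02 5.97132416e-02] 1391.0695936599097
base [596.21238774 345.38831472   3.08545164] 5275.492191968879
base [612.6587299  331.45623252   3.31856975] 1258.4281909841225
base [596.56883591 345.80182454   3.07348171] 3119.634140816306
top [169.9  143.95] [ 6  6  5  5 20]
scene [364.83783784 211.40540541] [ 5  5  7  7 37]
[650.93254588 339.25519749  91.28217915] 0.027016093561299793
jar [[734.98966989 330.74267104  75.        ]] [[712.52832698 329.95644256  75.        ]]
```

View pics/lev.png

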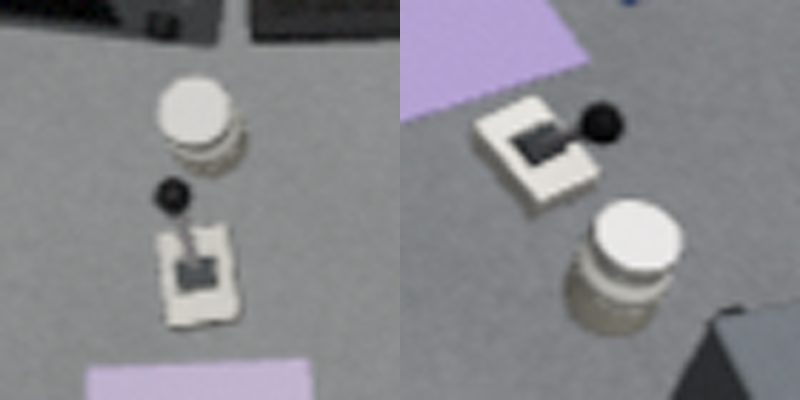

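Run:
```python
from h import *
s=5.714
for cam,o,cs in(('top',(140,110),[(160,235),(228,225),(240,318),(172,328)]),('scene',(330,190),[(475-400,125),(538-400,96),(600-400,174),(535-400,208)])):
    q=np.array(cs)/s+o-.5
    w=back(cam,q,25)[:,:2]; print(cam,w.round(0).tolist(),w.mean(0))
o=(330,190)
print('jar',back('scene',np.array([[237,236]])/s+o-.5,75),back('top',np.array([[196,110]])/s+(140,110)-.5,75))
```

```text
top [[642.0, 360.0], [650.0, 312.0], [582.0, 301.0], [574.0, 348.0]] [612.01241707 330.25214401]
scene [[588.0, 302.0], [579.0, 352.0], [646.0, 360.0], [657.0, 308.0]] [617.45236396 330.26518815]
jar [[719.96218675 329.46938758  75.        ]] [[719.20671726 329.22511146  75.        ]]
```

```bash
cat > go.py <<'E'
from h import *
from scipy.spatial.transform import Rotation as Ro
import sys,json
def plan(way):
    """way: list of (x,y,z,tooly_yaw or None). prints shifts in the tool frame (m, deg cumulative)"""
    s=robot.sense(); R=Ro.from_rotvec(s['tool_rot']).as_matrix(); p=s['tcp_pos']
    y0=np.arctan2(R[1,1],R[0,1])
    print('t',round(s['time'],2),'tcp',p.round(1),'tooly',round(y0,3),'tilt',R[:,2].round(3),'q',s['q'].round(2),'w',round(s['gripper_width'],1),'F',s['contact_force'].round(1))
    lp=p;ly=y0
    for x,y,z,a in way:
        if a is None:a=ly
        d=R.T@(np.array([x,y,z])-p)
        # ccw yaw about world z -> negative about tool z ; unwrapped relative to y0
        t=-np.degrees(a-y0)
        n=max(np.linalg.norm(np.array([x,y,z])-lp)/62.5,abs(np.degrees(a-ly))/10.7)
        print([round(v/1000,4) for v in d],round(t,1),'rows>=',round(n,1))
        lp=np.array([x,y,z]);ly=a
if __name__=='__main__':
    plan(json.loads(sys.argv[1].replace('None','null')))
E
python3 go.py '[[614.8,-63.6,120,-0.237],[614.8,-63.6,22,-0.237]]'
```

```text
t 1.4 tcp [ 188.3 -490.   231.3] tooly -1.204 tilt [-0.  0. -1.] q [-1.2   0.24 -0.01  1.32 -0.    1.57] w 85.4 F [ 0.5  0.2 -0.5]
[np.float64(0.5511), np.float64(-0.2451), np.float64(0.1113)] -55.4 rows>= 9.8
[np.float64(0.5511), np.float64(-0.245), np.float64(0.2093)] -55.4 rows>= 1.6
```

apply_moves(
  moves=[
    [0.551,-0.245,0.06,-55.4],
    [0.551,-0.245,0.06,-55.4],
    [0.551,-0.245,0.06,-55.4],
    [0.551,-0.245,0.06,-55.4],
    [0.551,-0.245,0.06,-55.4],
    [0.551,-0.245,0.06,-55.4],
    [0.551,-0.245,0.06,-55.4],
    [0.551,-0.245,0.06,-55.4],
    [0.551,-0.245,0.06,-55.4],
    [0.551,-0.245,0.06,-55.4],
    [0.551,-0.245,0.06,-55.4],
    [0.551,-0.245,0.06,-55.4],
  ],
  jaw=0.045,
)

```text
time: 2.9
tcp_pos: [614.2, -63.9, 171.1]
tool_rot: [-2.468, -1.943, 0.001]
contact_force: [0.2, 0.3, 0.1]
gripper_width: 45.0
```

```bash
python3 go.py '[[614.8,-63.6,60,-0.237],[614.8,-63.6,22,-0.237]]'
```

```text
t 2.9 tcp [614.2 -63.9 171.1] tooly -0.237 tilt [-0.001 -0.    -1.   ] q [-0.1   0.42  0.1   1.25 -0.    1.7 ] w 45.0 F [0.2 0.3 0.1]
[np.float64(0.0005), np.float64(0.0006), np.float64(0.1111)] 0.0 rows>= 1.8
[np.float64(0.0005), np.float64(0.0006), np.float64(0.1491)] 0.0 rows>= 0.6
```

apply_moves(
  moves=[
    [0.0005,0.0005,0.06,0],
    [0.0005,0.0005,0.11,0],
    [0.0005,0.0005,0.135,0],
    [0.0005,0.0005,0.149,0],
    [0.0005,0.0005,0.149,0],
  ],
)

```text
time: 3.52
tcp_pos: [614.8, -64.1, 22.3]
tool_rot: [-2.469, -1.941, 0.001]
contact_force: [-0.3, 0.1, 0.2]
gripper_width: 44.5
```

apply_moves(
  moves=[
    [0,0,0,0],
    [0,0,0,0],
    [0,0,0,0],
    [0,0,0,0],
    [0,0,0,0],
  ],
  jaw=0,
  newtons=50,
)

```text
time: 4.15
tcp_pos: [616.2, -63.5, 23.8]
tool_rot: [2.467, 1.942, 0.002]
contact_force: [-1.0, -1.2, 6.4]
gripper_width: 13.4
```

apply_moves(
  moves=[
    [0,0,-0.02,0],
    [0,0,-0.06,0],
    [0,0,-0.1,0],
    [0,0,-0.12,0],
    [0,0,-0.12,0],
  ],
)

```text
time: 4.78
tcp_pos: [616.4, -63.4, 144.2]
tool_rot: [2.467, 1.942, 0.004]
contact_force: [-0.7, -0.3, -2.6]
gripper_width: 13.2
```

```bash
python3 - <<'E'
from h import *
save('top','a1',(140,100,400,260),3)
E
python3 go.py '[[458.4,327.4,140,1.63],[458.4,327.4,20,1.63]]'
```

```text
t 4.83 tcp [615.6 -63.3 142.6] tooly -0.237 tilt [ 0.001 -0.    -1.   ] q [-0.1   0.44  0.05  1.18  0.    1.71] w 13.3 F [-0.3 -0.1 -2.9]
[np.float64(0.3429), np.float64(-0.2445), np.float64(0.0024)] -107.0 rows>= 10.0
[np.float64(0.3428), np.float64(-0.2446), np.float64(0.1224)] -107.0 rows>= 1.9
```

View pics/a1.png

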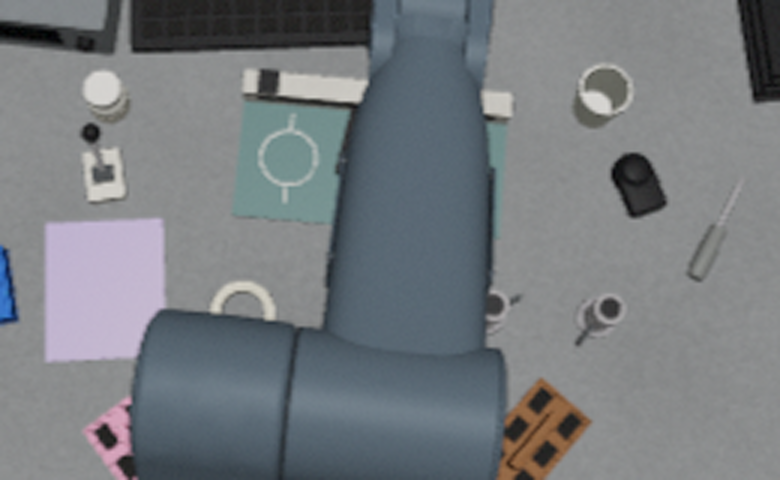

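apply_moves(
  moves=[
    [0.343,-0.2445,0,-107],
    [0.343,-0.2445,0,-107],
    [0.343,-0.2445,0,-107],
    [0.343,-0.2445,0,-107],
    [0.343,-0.2445,0,-107],
    [0.343,-0.2445,0,-107],
    [0.343,-0.2445,0,-107],
    [0.343,-0.2445,0,-107],
    [0.343,-0.2445,0,-107],
    [0.343,-0.2445,0,-107],
    [0.343,-0.2445,0,-107],
    [0.343,-0.2445,0,-107],
  ],
)

```text
time: 6.32
tcp_pos: [457.9, 327.2, 141.6]
tool_rot: [0.087, -3.139, 0.001]
contact_force: [0.5, 0.3, -2.9]
gripper_width: 13.3
```

```bash
python3 - <<'E'
from h import *
save('scene','a2',(140,90,440,310),2.6)
E
python3 go.py '[[458.4,327.4,50,1.63],[458.4,327.4,21,1.63]]'
```

```text
t 6.38 tcp [458.  327.3 141.8] tooly 1.627 tilt [-0.001 -0.    -1.   ] q [ 0.62  0.35 -0.09  1.13  0.    0.56] w 13.0 F [-0.5  0.  -2.3]
[np.float64(-0.0004), np.float64(0.0001), np.float64(0.0918)] -0.2 rows>= 1.5
[np.float64(-0.0005), np.float64(0.0002), np.float64(0.1208)] -0.2 rows>= 0.5
```

View pics/a2.png

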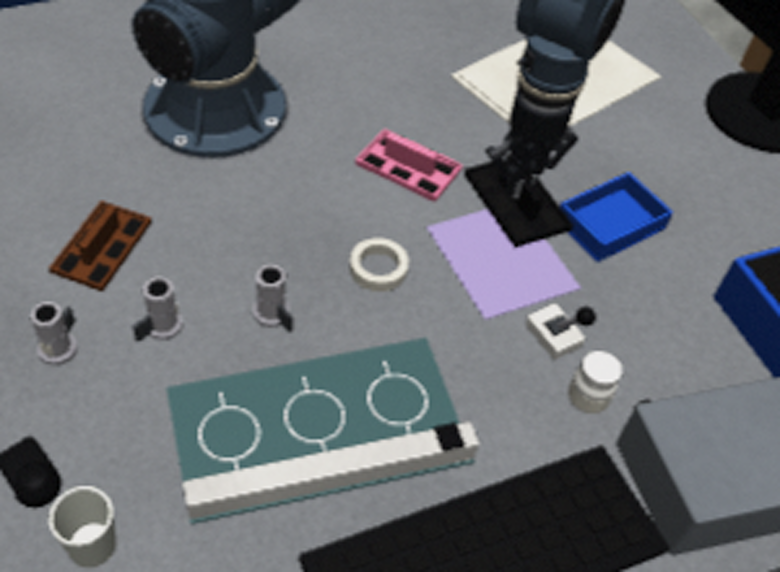

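The tray is gripped level over the mat (520,200 in the crop); the rings are now clear. Lowering.

apply_moves(
  moves=[
    [0,0,0.06,0],
    [0,0,0.1,0],
    [0,0,0.115,0],
    [0,0,0.12,0],
    [0,0,0.12,0],
  ],
)

```text
time: 7.0
tcp_pos: [459.0, 328.0, 23.4]
tool_rot: [-0.093, 3.139, 0.002]
contact_force: [0.6, 0.4, -1.9]
gripper_width: 13.3
```

apply_moves(
  moves=[
    [0,0,0.0,0],
    [0,0,0,0],
    [0,0,0,0],
  ],
  jaw=0.04,
)

```text
time: 7.38
tcp_pos: [458.6, 327.7, 23.0]
tool_rot: [-0.094, 3.139, 0.001]
contact_force: [-0.3, -0.3, -0.1]
gripper_width: 40.2
```

apply_moves(
  moves=[
    [0,0,-0.03,0],
    [0,0,-0.08,0],
    [0,0,-0.13,0],
    [0,0,-0.14,0],
  ],
)

```text
time: 7.88
tcp_pos: [459.7, 328.5, 166.1]
tool_rot: [-0.093, 3.135, 0.005]
contact_force: [-0.2, -1.2, -0.7]
gripper_width: 40.0
```

```bash
cat > look.py <<'E'
from fit import *
import sys
F={}
for c in('top','scene'):
    F[c]=robot.grab_frame(c); np.save(f'f_{c}.npy',F[c])
n=sys.argv[1]
save(F['top'],n+'_t',(140,100,400,260),3); save(F['scene'],n+'_s',(140,90,440,310),2.6)
E
python3 look.py b
python3 - <<'E'
from fit import *
F={c:np.load(f'f_{c}.npy') for c in('top','scene')}
for cams in (('top','scene'),('scene',)):
    fr={c:F[c] for c in cams}
    masks={}
    for c in cams:
        m=np.zeros((384,512),np.uint8)
        P=box(-105,109,-205,205,0,46)@Rz(-.08).T+[637,-33,0]; cv2.fillConvexPoly(m,cv2.convexHull(proj(c,P).astype(np.int32)),1)
        masks[c]=m>0
    print('fix',*fit(fr,lambda c,p:m_fix(),[638,-33,-.079],0,4,{c:bx(c,(650,-33),200,0,46) for c in cams},masks,))
print(proj('top',[[458,327,2]]))
E
```

```text
fix [ 6.37541003e+02 -3.30426865e+01 -7.97900864e-02] 919.6133200530867
fix [ 6.38148179e+02 -3.25301268e+01 -7.98101222e-02] 489.2874000878632
[[174.58571769 195.99100692]]
```

View pics/b_t.png

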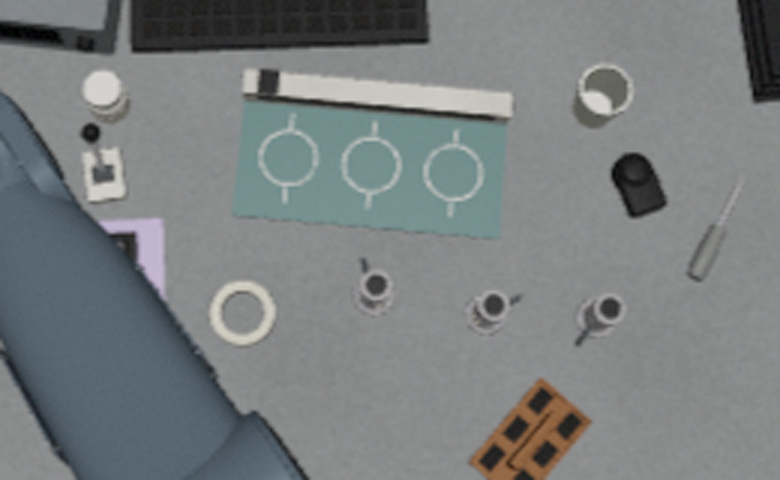

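View pics/b_s.png

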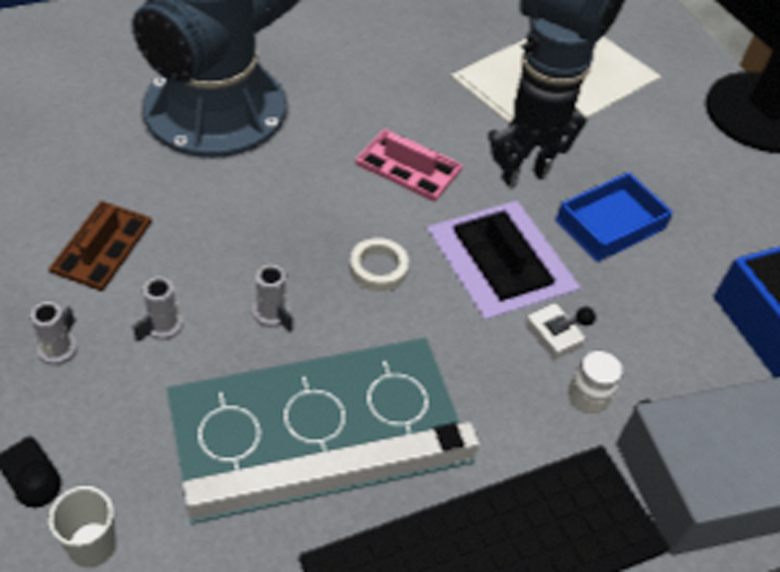

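```bash
python3 go.py '[[454.2,-37.1,150,1.6],[454.2,-37.1,45,1.6]]'
```

```text
t 7.97 tcp [458.8 327.8 163.6] tooly 1.63 tilt [ 0.002  0.002 -1.   ] q [ 0.62  0.33 -0.06  1.18  0.    0.56] w 39.9 F [-0.5  0.1 -0. ]
[np.float64(0.0263), np.float64(-0.364), np.float64(0.013)] 1.7 rows>= 5.8
[np.float64(0.0266), np.float64(-0.3642), np.float64(0.118)] 1.7 rows>= 1.7
```

apply_moves(
  moves=[
    [0.0265,-0.364,0.013,1.7],
    [0.0265,-0.364,0.013,1.7],
    [0.0265,-0.364,0.013,1.7],
    [0.0265,-0.364,0.013,1.7],
    [0.0265,-0.364,0.013,1.7],
    [0.0265,-0.364,0.013,1.7],
    [0.0265,-0.364,0.013,1.7],
    [0.0265,-0.364,0.013,1.7],
  ],
  jaw=0.085,
)

```text
time: 8.98
tcp_pos: [452.8, -37.4, 148.2]
tool_rot: [0.045, -3.139, -0.001]
contact_force: [-1.2, 0.6, -0.8]
gripper_width: 84.6
```

```bash
python3 go.py '[[454.2,-37.1,45,1.6]]'
```

```text
t 8.97 tcp [452.8 -37.4 148.2] tooly 1.6 tilt [-0.002  0.001 -1.   ] q [-0.08  0.17 -0.33  1.08  0.   -0.11] w 84.6 F [-1.2  0.6 -0.8]
[np.float64(-0.0017), np.float64(0.0002), np.float64(0.1032)] -0.0 rows>= 1.7
```

apply_moves(
  moves=[
    [-0.001,0,0.05,0],
    [-0.001,0,0.09,0],
    [-0.001,0,0.103,0],
    [-0.001,0,0.103,0],
  ],
)

```text
time: 9.48
tcp_pos: [454.2, -36.5, 46.0]
tool_rot: [0.049, -3.14, -0.001]
contact_force: [0.3, -0.1, -0.2]
gripper_width: 84.9
```

apply_moves(
  moves=[
    [0,0,0,0],
    [0,0,0,0],
    [0,0,0,0],
    [0,0,0,0],
    [0,0,0,0],
  ],
  jaw=0.02,
  newtons=50,
)

```text
time: 10.1
tcp_pos: [455.2, -37.4, 47.3]
tool_rot: [-0.047, 3.139, 0.0]
contact_force: [-0.7, 1.3, 6.4]
gripper_width: 38.6
```

apply_moves(
  moves=[
    [0,0,-0.02,0],
    [0,0,-0.06,0],
    [0,0,-0.06,0],
    [0,0,-0.06,0],
  ],
)

```text
time: 10.6
tcp_pos: [454.2, -37.5, 106.0]
tool_rot: [0.047, -3.141, -0.0]
contact_force: [0.6, -0.3, -2.6]
gripper_width: 38.9
```

```bash
python3 look.py c; python3 go.py '[[646.9,81.6,110,1.193],[646.9,81.6,49.5,1.193]]'
python3 - <<'E'
from fit import *
f={'scene':np.load('f_scene.npy')}
print(fit_shell(f,(454,-37),60,.327))
E
```

```text
t 10.7 tcp [453.6 -37.4 105.3] tooly 1.601 tilt [-0.002  0.    -1.   ] q [-0.08  0.2  -0.4   0.97  0.   -0.11] w 39.2 F [-0.4  0.2 -2.4]
[np.float64(-0.1967), np.float64(0.1132), np.float64(-0.005)] 23.4 rows>= 3.6
[np.float64(-0.1968), np.float64(0.1132), np.float64(0.0555)] 23.4 rows>= 1.0
(array([351.18313289, -27.03355548,   1.45734623]), np.float64(3920.1232424189066))
```

View pics/c_s.png

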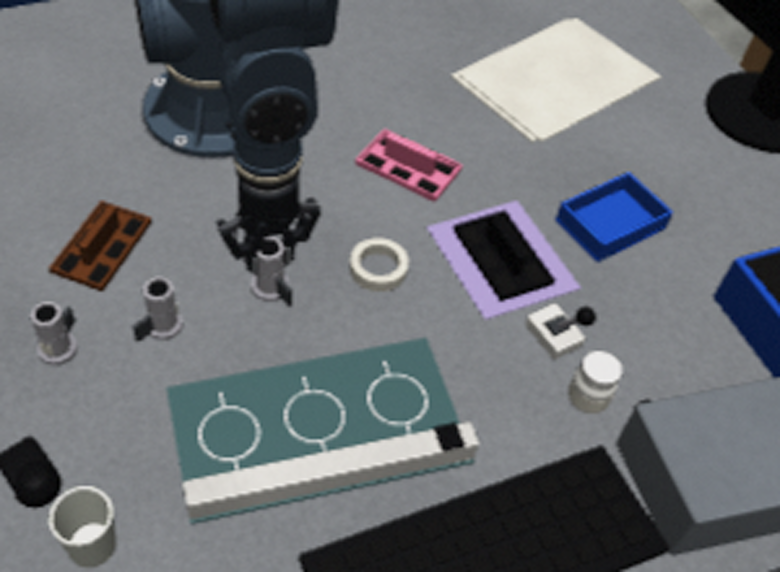

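apply_moves(
  moves=[
    [-0.197,0.113,-0.005,23.4],
    [-0.197,0.113,-0.005,23.4],
    [-0.197,0.113,-0.005,23.4],
    [-0.197,0.113,-0.005,23.4],
    [-0.197,0.113,-0.005,23.4],
    [-0.197,0.113,-0.005,23.4],
  ],
)

```text
time: 11.45
tcp_pos: [646.8, 81.2, 109.8]
tool_rot: [-0.59, -3.083, 0.002]
contact_force: [0.4, -0.3, -2.1]
gripper_width: 39.2
```

```bash
python3 go.py '[[646.9,81.6,51,1.193]]'
```

```text
t 11.45 tcp [646.8  81.2 109.8] tooly 1.193 tilt [-0.003 -0.    -1.   ] q [ 0.12  0.51  0.09  1.15 -0.    0.5 ] w 39.2 F [ 0.4 -0.3 -2.1]
[np.float64(-0.0001), np.float64(0.0005), np.float64(0.0588)] -0.0 rows>= 0.9
```

apply_moves(
  moves=[
    [0,0.0005,0.03,0],
    [0,0.0005,0.05,0],
    [0,0.0005,0.058,0],
    [0,0.0005,0.058,0],
  ],
)

```text
time: 11.95
tcp_pos: [647.5, 81.4, 53.3]
tool_rot: [-0.592, -3.084, 0.0]
contact_force: [0.2, -0.8, -2.5]
gripper_width: 38.9
```

apply_moves(
  moves=[
    [0,0,0.001,0],
    [0,0,0.001,0],
  ],
)

```text
time: 12.2
tcp_pos: [648.6, 81.9, 53.1]
tool_rot: [0.591, 3.084, 0.001]
contact_force: [-0.2, 0.7, -2.1]
gripper_width: 38.6
```

apply_moves(
  moves=[
    [0,0,0.0015,0],
    [0,0,0.0015,0],
    [0,0,0.0015,0],
  ],
)

```text
time: 12.58
tcp_pos: [648.6, 82.0, 51.4]
tool_rot: [0.591, 3.085, 0.001]
contact_force: [-0.7, -0.4, 5.0]
gripper_width: 39.2
```

apply_moves(
  moves=[
    [0,0,0,0],
    [0,0,0,0],
    [0,0,0,0],
    [0,0,0,0],
  ],
  jaw=0.085,
)

```text
time: 13.08
tcp_pos: [648.1, 81.9, 50.7]
tool_rot: [-0.591, -3.085, -0.0]
contact_force: [0.9, -0.4, 1.5]
gripper_width: 84.9
```

apply_moves(
  moves=[
    [0,0,-0.05,0],
    [0,0,-0.1,0],
    [0,0,-0.1,0],
  ],
)

```text
time: 13.45
tcp_pos: [650.5, 82.2, 155.3]
tool_rot: [0.59, 3.079, 0.004]
contact_force: [0.5, 0.6, -1.1]
gripper_width: 85.4
```

```bash
python3 look.py d
python3 - <<'E'
from fit import *
F={c:np.load(f'f_{c}.npy') for c in('top','scene')}
fs={'scene':F['scene']}
print(*fit_shell(fs,(647,82),4))
for xy in ((429,-190),(427,-341)): print(*fit_shell(F,xy))
E
python3 go.py '[[429.3,-189.7,150,0.6],[429.3,-189.7,45,0.6]]'
```

```text
[ 6.47997408e+02  8.28442844e+01 -9.88775392e-02] 2595.5058547632243
[ 429.39401491 -189.64988222    5.16554668] 1174.6698893132912
[ 426.76517124 -340.99368142    2.46399538] 1267.0040172073568
t 13.55 tcp [648.3  81.9 151. ] tooly 1.192 tilt [ 0.001  0.    -1.   ] q [0.13 0.49 0.16 1.24 0.   0.5 ] w 85.0 F [ 0.1 -0.1  0.3]
[np.float64(0.1032), np.float64(-0.3333), np.float64(0.0007)] 33.9 rows>= 5.6
[np.float64(0.1032), np.float64(-0.3334), np.float64(0.1057)] 33.9 rows>= 1.7
```

View pics/d_s.png

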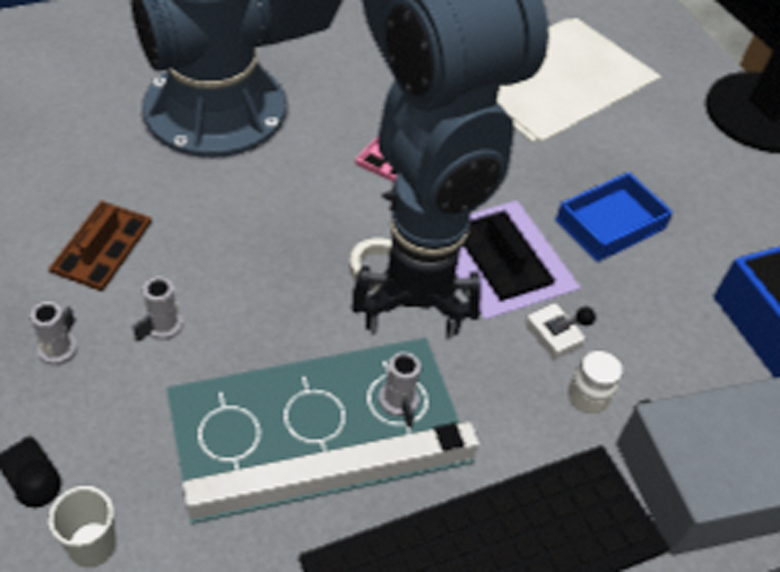

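apply_moves(
  moves=[
    [0.103,-0.333,0.0,33.9],
    [0.103,-0.333,0.0,33.9],
    [0.103,-0.333,0.0,33.9],
    [0.103,-0.333,0.0,33.9],
    [0.103,-0.333,0.0,33.9],
    [0.103,-0.333,0.0,33.9],
    [0.103,-0.333,0.0,33.9],
    [0.103,-0.333,0.0,33.9],
  ],
)

```text
time: 14.55
tcp_pos: [429.2, -189.2, 150.0]
tool_rot: [-1.465, -2.777, -0.0]
contact_force: [1.0, -0.6, -0.8]
gripper_width: 84.9
```

```bash
python3 go.py '[[429.3,-189.7,46,0.6]]'
```

```text
t 14.55 tcp [ 429.2 -189.2  150. ] tooly 0.6 tilt [-0.001  0.001 -1.   ] q [-0.42  0.19 -0.29  1.09  0.    0.56] w 84.9 F [ 1.  -0.6 -0.8]
[np.float64(-0.0006), np.float64(-0.0002), np.float64(0.104)] 0.0 rows>= 1.7
```

apply_moves(
  moves=[
    [-0.0005,0,0.05,0],
    [-0.0005,0,0.09,0],
    [-0.0005,0,0.104,0],
    [-0.0005,0,0.104,0],
  ],
)

```text
time: 15.05
tcp_pos: [429.8, -189.1, 46.3]
tool_rot: [-1.462, -2.778, -0.0]
contact_force: [-0.2, 0.0, 0.8]
gripper_width: 85.0
```

apply_moves(
  moves=[
    [0,0,0,0],
    [0,0,0,0],
    [0,0,0,0],
    [0,0,0,0],
    [0,0,0,0],
  ],
  jaw=0.02,
)

```text
time: 15.68
tcp_pos: [430.4, -190.2, 47.9]
tool_rot: [1.464, 2.777, 0.0]
contact_force: [-1.3, 0.6, 6.0]
gripper_width: 38.6
```

apply_moves(
  moves=[
    [0,0,-0.02,0],
    [0,0,-0.06,0],
    [0,0,-0.06,0],
    [0,0,-0.06,0],
  ],
)

```text
time: 16.18
tcp_pos: [429.5, -189.9, 106.6]
tool_rot: [1.465, 2.779, 0.0]
contact_force: [-0.9, 0.6, -1.7]
gripper_width: 39.1
```

```bash
python3 go.py '[[637.7,-33,110,1.637]]'
```

```text
t 16.18 tcp [ 429.5 -189.9  106.6] tooly 0.601 tilt [ 0.  0. -1.] q [-0.42  0.22 -0.37  0.98  0.    0.55] w 39.1 F [-0.9  0.6 -1.7]
[np.float64(0.0118), np.float64(0.2604), np.float64(-0.0033)] -59.4 rows>= 5.5
```

apply_moves(
  moves=[
    [0.012,0.26,-0.003,-59.4],
    [0.012,0.26,-0.003,-59.4],
    [0.012,0.26,-0.003,-59.4],
    [0.012,0.26,-0.003,-59.4],
    [0.012,0.26,-0.003,-59.4],
    [0.012,0.26,-0.003,-59.4],
    [0.012,0.26,-0.003,-59.4],
    [0.012,0.26,-0.003,-59.4],
  ],
)

```text
time: 17.18
tcp_pos: [636.9, -33.2, 109.0]
tool_rot: [0.101, -3.139, -0.0]
contact_force: [-0.9, 0.2, -1.2]
gripper_width: 39.3
```

```bash
python3 go.py '[[637.7,-33,51,1.637]]'
```

```text
t 17.18 tcp [636.9 -33.2 109. ] tooly 1.635 tilt [-0.001  0.    -1.   ] q [-0.05  0.49  0.05  1.13  0.   -0.12] w 39.3 F [-0.9  0.2 -1.2]
[np.float64(-0.0009), np.float64(0.0001), np.float64(0.058)] -0.1 rows>= 0.9
```

apply_moves(
  moves=[
    [-0.0005,0,0.03,0],
    [-0.0005,0,0.05,0],
    [-0.0005,0,0.057,0],
    [-0.0005,0,0.0585,0],
    [-0.0005,0,0.0585,0],
  ],
)

```text
time: 17.8
tcp_pos: [638.2, -33.2, 52.0]
tool_rot: [-0.103, 3.139, -0.0]
contact_force: [-0.7, -0.4, 1.0]
gripper_width: 39.1
```

apply_moves(
  moves=[
    [0,0,0,0],
    [0,0,0,0],
    [0,0,0,0],
    [0,0,0,0],
  ],
  jaw=0.085,
)

```text
time: 18.3
tcp_pos: [638.0, -33.0, 51.3]
tool_rot: [-0.105, 3.14, 0.0]
contact_force: [-0.3, 0.2, 0.9]
gripper_width: 85.0
```

apply_moves(
  moves=[
    [0,0,-0.05,0],
    [0,0,-0.1,0],
    [0,0,-0.1,0],
  ],
)

```text
time: 18.68
tcp_pos: [640.3, -33.1, 155.7]
tool_rot: [-0.104, 3.133, -0.001]
contact_force: [1.2, 0.2, 0.1]
gripper_width: 85.1
```

```bash
python3 look.py e
python3 - <<'E'
from fit import *
F={c:np.load(f'f_{c}.npy') for c in('top','scene')}
fs={'scene':F['scene']}
print(*fit_shell(fs,(638,-33),4,-.08))
for xy in ((427,-341),): print(*fit_shell(F,xy))
E
python3 go.py '[[426.8,-341,150,2.8]]'
```

```text
[ 6.36587226e+02 -3.45067056e+01 -1.15918653e-01] 2831.211997381656
[ 426.82580821 -340.99383662    2.46498137] 1237.2921165336465
t 18.77 tcp [638.1 -33.  151.5] tooly 1.637 tilt [ 0.001  0.    -1.   ] q [-0.05  0.47  0.12  1.23  0.   -0.12] w 84.9 F [-1.   0.3 -1.2]
[np.float64(0.2313), np.float64(-0.2933), np.float64(0.0013)] -66.6 rows>= 6.2
```

View pics/e_s.png

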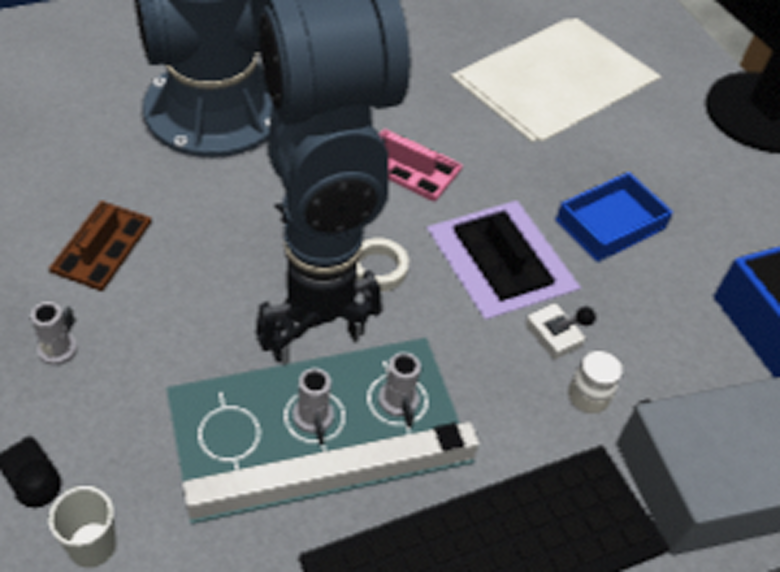

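apply_moves(
  moves=[
    [0.2315,-0.293,0.0,-66.6],
    [0.2315,-0.293,0.0,-66.6],
    [0.2315,-0.293,0.0,-66.6],
    [0.2315,-0.293,0.0,-66.6],
    [0.2315,-0.293,0.0,-66.6],
    [0.2315,-0.293,0.0,-66.6],
    [0.2315,-0.293,0.0,-66.6],
    [0.2315,-0.293,0.0,-66.6],
    [0.2315,-0.293,0.0,-66.6],
  ],
)

```text
time: 19.9
tcp_pos: [426.3, -340.0, 150.4]
tool_rot: [1.809, -2.568, -0.003]
contact_force: [1.2, -0.1, 0.1]
gripper_width: 85.0
```

```bash
python3 go.py '[[426.8,-341,46,2.8]]'
```

```text
t 19.9 tcp [ 426.3 -340.   150.4] tooly 2.798 tilt [-0.001  0.001 -1.   ] q [-0.67  0.31 -0.12  1.14  0.   -1.9 ] w 85.0 F [ 1.2 -0.1  0.1]
[np.float64(0.0009), np.float64(-0.0009), np.float64(0.1044)] -0.1 rows>= 1.7
```

apply_moves(
  moves=[
    [0.0005,-0.0005,0.05,0],
    [0.0005,-0.0005,0.09,0],
    [0.0005,-0.0005,0.104,0],
    [0.0005,-0.0005,0.104,0],
  ],
)

```text
time: 20.4
tcp_pos: [426.9, -340.6, 46.9]
tool_rot: [1.812, -2.566, -0.002]
contact_force: [0.1, 0.5, -0.0]
gripper_width: 85.6
```

apply_moves(
  moves=[
    [0,0,0,0],
    [0,0,0,0],
    [0,0,0,0],
    [0,0,0,0],
    [0,0,0,0],
  ],
  jaw=0.02,
)

```text
time: 21.02
tcp_pos: [427.2, -341.9, 48.4]
tool_rot: [-1.811, 2.567, -0.003]
contact_force: [-1.0, 1.4, 6.8]
gripper_width: 38.8
```

apply_moves(
  moves=[
    [0,0,-0.02,0],
    [0,0,-0.06,0],
    [0,0,-0.06,0],
    [0,0,-0.06,0],
  ],
)

```text
time: 21.52
tcp_pos: [426.5, -341.3, 107.1]
tool_rot: [-1.811, 2.567, 0.0]
contact_force: [0.3, -0.1, -1.7]
gripper_width: 38.8
```

```bash
python3 go.py '[[628.5,-147.6,110,0.255]]'
```

```text
t 21.52 tcp [ 426.5 -341.3  107.1] tooly 2.8 tilt [-0.  0. -1.] q [-0.67  0.34 -0.19  1.03  0.   -1.9 ] w 38.8 F [ 0.3 -0.1 -1.7]
[np.float64(-0.2502), np.float64(-0.1253), np.float64(-0.0029)] 145.8 rows>= 13.6
```

apply_moves(
  moves=[
    [-0.02,-0.01,-0.003,10],
    [-0.04,-0.02,-0.003,20.5],
    [-0.06,-0.03,-0.003,31],
    [-0.08,-0.04,-0.003,41.5],
    [-0.1,-0.05,-0.003,52],
    [-0.12,-0.06,-0.003,62.5],
    [-0.14,-0.07,-0.003,73],
    [-0.16,-0.08,-0.003,83.5],
    [-0.18,-0.09,-0.003,94],
    [-0.2,-0.1,-0.003,104.5],
    [-0.22,-0.11,-0.003,115],
    [-0.25,-0.125,-0.003,125],
  ],
)

```text
time: 23.02
tcp_pos: [627.7, -147.4, 108.7]
tool_rot: [-1.449, -2.785, 0.001]
contact_force: [1.0, -0.6, -1.6]
gripper_width: 39.1
```

```bash
python3 go.py '[[628.5,-147.6,110,0.255]]'
```

```text
t 23.02 tcp [ 627.7 -147.4  108.7] tooly 0.611 tilt [-0.003  0.001 -1.   ] q [-0.23  0.5   0.07  1.14 -0.    0.73] w 39.1 F [ 1.  -0.6 -1.6]
[np.float64(-0.0006), np.float64(0.0006), np.float64(-0.0013)] 20.4 rows>= 1.9
```

apply_moves(
  moves=[
    [0,0.0005,0,10],
    [0,0.0005,0,20.4],
    [0,0.0005,0.03,20.4],
    [0,0.0005,0.05,20.4],
    [0,0.0005,0.057,20.4],
    [0,0.0005,0.058,20.4],
    [0,0.0005,0.058,20.4],
  ],
)

```text
time: 23.9
tcp_pos: [628.6, -147.5, 52.0]
tool_rot: [-1.912, -2.492, 0.0]
contact_force: [0.1, -0.7, -1.3]
gripper_width: 39.0
```

```bash
python3 go.py '[[628.5,-147.6,51,0.255]]'
```

```text
t 23.9 tcp [ 628.6 -147.5   52. ] tooly 0.262 tilt [-0.001  0.    -1.   ] q [-0.23  0.54 -0.01  1.02  0.    1.08] w 39.0 F [ 0.1 -0.7 -1.3]
[np.float64(-0.0001), np.float64(-0.0001), np.float64(0.001)] 0.4 rows>= 0.0
```

apply_moves(
  moves=[
    [0,0,0.001,0.4],
    [0,0,0.001,0.4],
  ],
)

```text
time: 24.15
tcp_pos: [628.9, -147.6, 51.6]
tool_rot: [1.921, 2.485, 0.0]
contact_force: [-0.2, 0.7, 2.5]
gripper_width: 38.8
```

apply_moves(
  moves=[
    [0,0,0,0],
    [0,0,0,0],
    [0,0,0,0],
    [0,0,0,0],
  ],
  jaw=0.085,
)

```text
time: 24.65
tcp_pos: [628.7, -147.5, 51.3]
tool_rot: [-1.921, -2.486, -0.0]
contact_force: [-0.4, 0.7, 0.3]
gripper_width: 85.0
```

apply_moves(
  moves=[
    [0,0,-0.05,0],
    [0,0,-0.1,0],
    [0,0,-0.15,0],
    [0,0,-0.15,0],
  ],
)

```text
time: 25.15
tcp_pos: [630.7, -148.0, 205.8]
tool_rot: [1.917, 2.481, 0.005]
contact_force: [0.3, -1.3, -0.4]
gripper_width: 84.8
```

```bash
python3 go.py '[[720,300,201,0.8],[720,345,140,0.8]]'
```

```text
t 25.15 tcp [ 630.7 -148.   205.8] tooly 0.255 tilt [ 0.007 -0.002 -1.   ] q [-0.23  0.46  0.25  1.35  0.    1.09] w 84.8 F [ 0.3 -1.3 -0.4]
[np.float64(0.411), np.float64(0.1994), np.float64(0.0048)] -31.2 rows>= 7.3
[np.float64(0.4547), np.float64(0.2103), np.float64(0.0657)] -31.2 rows>= 1.2
```

```bash
python3 go.py '[[690,346,180,1.75]]'
```

```text
t 25.15 tcp [ 630.7 -148.   205.8] tooly 0.255 tilt [ 0.007 -0.002 -1.   ] q [-0.23  0.46  0.25  1.35  0.    1.09] w 84.8 F [ 0.3 -1.3 -0.4]
[np.float64(0.4631), np.float64(0.1818), np.float64(0.0255)] -85.7 rows>= 8.0
```

apply_moves(
  moves=[
    [0.463,0.182,0.025,-85.7],
    [0.463,0.182,0.025,-85.7],
    [0.463,0.182,0.025,-85.7],
    [0.463,0.182,0.025,-85.7],
    [0.463,0.182,0.025,-85.7],
    [0.463,0.182,0.025,-85.7],
    [0.463,0.182,0.025,-85.7],
    [0.463,0.182,0.025,-85.7],
    [0.463,0.182,0.025,-85.7],
    [0.463,0.182,0.025,-85.7],
    [0.463,0.182,0.025,-85.7],
  ],
  jaw=0,
)

```text
time: 26.52
tcp_pos: [688.2, 344.9, 176.4]
tool_rot: [0.279, -3.129, 0.0]
contact_force: [0.5, -1.1, -0.2]
gripper_width: -0.1
```

```bash
python3 look.py f
cat > chk.py <<'E'
from fit import *
import sys
yaw=float(sys.argv[1])
Fr={c:np.load(f'f_{c}.npy') for c in sys.argv[2:]}
def m_sf(cam,p):
    f,cx,cy,T=K(cam); o=-T[:3,:3].T@T[:3,3]
    R=Rz(p[2]).T; back_=[]
    for l,P in m_fix():
        W=P@Rz(-.08).T+[637.7,-33,0]; W=(W-[p[0],p[1],4])@R.T
        back_.append(({1:4,2:5,3:6}[l],W))
    return back_+m_shell(cam,p)
for xy in ((646.9,81.6),(637.7,-33),(628.5,-147.6)):
    for cams in ([list(Fr)]+([[c] for c in Fr] if len(Fr)>1 else [])):
        F={c:Fr[c] for c in cams}
        boxes={c:bx(c,xy,52,0,89) for c in F}
        p,c=fit(F,m_sf,[*xy,yaw],4,7,boxes,steps=(4,4,.12))
        d=Rz(.08)@np.r_[p[:2]-xy,0]
        print(cams,p.round(3),'off',d[:2].round(1),'yawerr deg',round(np.degrees(p[2]-yaw),1),round(c))
E
python3 chk.py -0.08 top scene;  python3 go.py '[[690,346,86,1.75]]'
```

```text
['top', 'scene'] [ 6.47426e+02  8.27700e+01 -9.00000e-02] off [0.4 1.2] yawerr deg -0.5 1902
['top'] [ 6.47545e+02  8.29570e+01 -5.20000e-02] off [0.5 1.4] yawerr deg 1.6 527
['scene'] [ 6.47687e+02  8.30710e+01 -9.40000e-02] off [0.7 1.5] yawerr deg -0.8 1370
['top', 'scene'] [ 6.36422e+02 -3.46560e+01 -1.10000e-01] off [-1.1 -1.8] yawerr deg -1.7 1248
['top'] [ 6.36623e+02 -3.49470e+01 -1.64000e-01] off [-0.9 -2. ] yawerr deg -4.8 616
['scene'] [ 6.36458e+02 -3.45070e+01 -1.14000e-01] off [-1.1 -1.6] yawerr deg -1.9 626
['top', 'scene'] [ 6.30016e+02 -1.49502e+02 -7.70000e-02] off [ 1.7 -1.8] yawerr deg 0.2 1208
['top'] [ 6.29918e+02 -1.50006e+02 -1.00000e-01] off [ 1.6 -2.3] yawerr deg -1.1 540
['scene'] [ 6.30172e+02 -1.49503e+02 -7.80000e-02] off [ 1.8 -1.8] yawerr deg 0.1 664
t 26.62 tcp [688.3 344.9 176.9] tooly 1.749 tilt [ 0.  0. -1.] q [0.46 0.71 0.63 1.49 0.   0.29] w -0.1 F [ 0.2 -0.5  0.3]
[np.float64(-0.0018), np.float64(0.0008), np.float64(0.0909)] -0.1 rows>= 1.5
```

View pics/f_s.png

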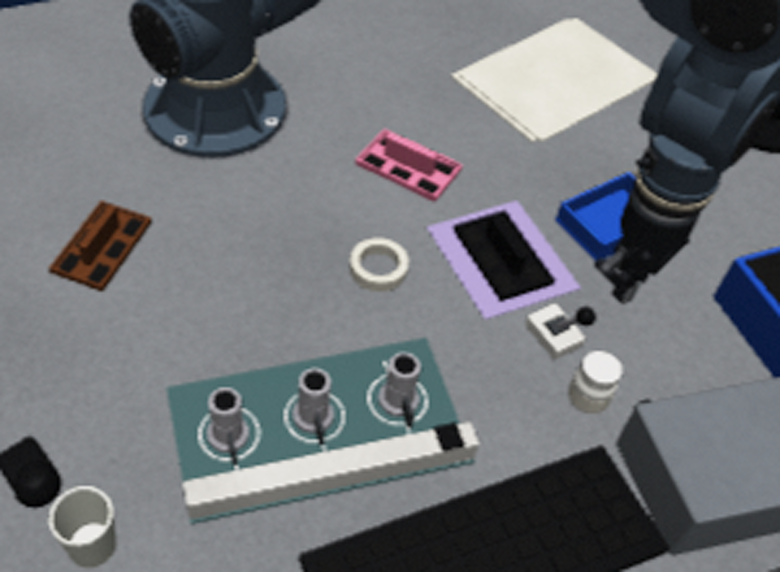

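View pics/f_t.png

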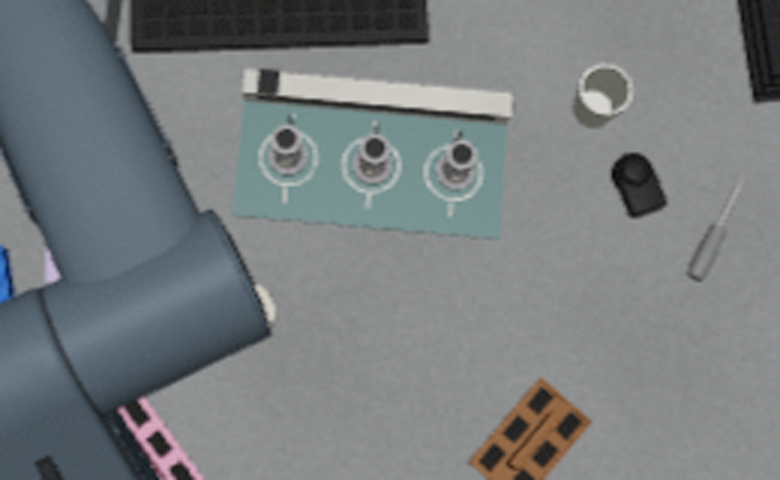

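apply_moves(
  moves=[
    [-0.002,0.001,0.05,0],
    [-0.002,0.001,0.091,0],
    [-0.002,0.001,0.091,0],
    [-0.002,0.001,0.091,0],
  ],
)

```text
time: 27.12
tcp_pos: [690.7, 347.6, 87.5]
tool_rot: [-0.281, 3.127, 0.001]
contact_force: [0.7, 0.0, 1.0]
gripper_width: 0.2
```

apply_moves(
  moves=[
    [0.01,0,0,0],
    [0.02,0,0,0],
    [0.03,0,0,0],
    [0.04,0,0,0],
    [0.05,0,0,0],
    [0.06,0,0,0],
    [0.07,0,0,0],
    [0.08,0,0,0],
  ],
)

```text
time: 28.12
tcp_pos: [610.3, 333.3, 85.1]
tool_rot: [0.282, -3.128, 0.0]
contact_force: [1.2, 0.9, -1.3]
gripper_width: 0.1
```

```bash
python3 look.py g;python3 go.py '[[596,328,86,1.75]]'
```

```text
t 28.23 tcp [609.7 333.3  85.3] tooly 1.751 tilt [-0.001 -0.    -1.   ] q [0.5  0.6  0.18 1.16 0.   0.32] w -0.2 F [-0.2  0.6 -0.4]
[np.float64(0.0145), np.float64(-0.0027), np.float64(-0.0007)] 0.1 rows>= 0.2
```

View pics/g_s.png

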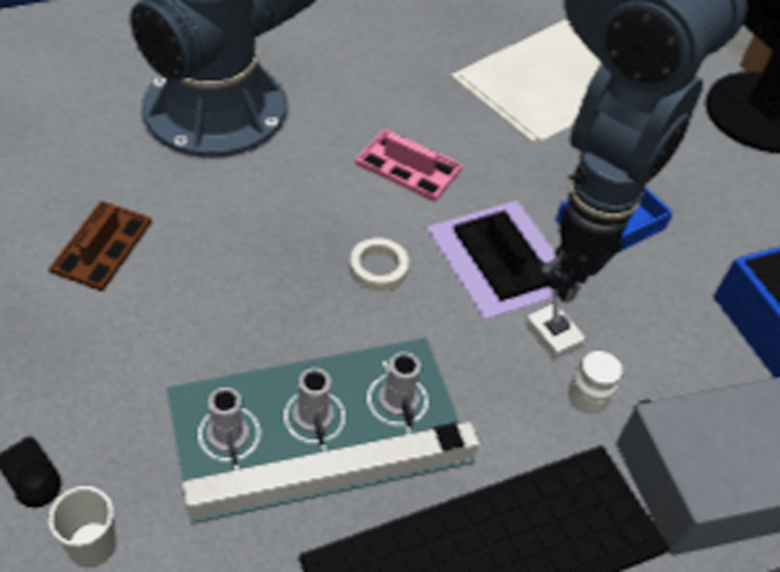

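apply_moves(
  moves=[
    [0.004,-0.001,0,0],
    [0.008,-0.002,0,0],
    [0.012,-0.002,0,0],
    [0.015,-0.002,0,0],
    [0.015,-0.002,0,0],
  ],
)

```text
time: 28.85
tcp_pos: [599.4, 329.2, 85.5]
tool_rot: [-0.281, 3.124, 0.001]
contact_force: [12.3, 1.3, -7.0]
gripper_width: 0.3
```

apply_moves(
  moves=[
    [0.002,0,0,0],
    [0.004,0,0,0],
    [0.004,0,0,0],
  ],
)

```text
time: 29.22
tcp_pos: [599.1, 329.1, 85.7]
tool_rot: [-0.279, 3.118, 0.002]
contact_force: [25.4, 3.8, -15.7]
gripper_width: -0.0
```

apply_moves(
  moves=[
    [-0.01,0,0,0],
    [-0.04,0,0,0],
    [-0.04,0,-0.05,0],
    [-0.04,0,-0.1,0],
    [-0.04,0,-0.1,0],
  ],
)

```text
time: 29.85
tcp_pos: [633.6, 336.1, 190.1]
tool_rot: [-0.282, 3.123, 0.005]
contact_force: [0.4, 0.9, -1.1]
gripper_width: -0.2
```

```bash
python3 look.py h
python3 - <<'E'
from h import *
f=np.load('f_scene.npy'); save(f,'h_z',(300,150,400,260),6)
F=np.array([[611.6,332.1,22]]); print(proj('scene',[[650.9,339.3,91.3],[572,325,91.3],[611.6,332,22]]))
E
python3 chk.py -0.08 scene; python3 go.py '[[646.9,81.6,180,1.193]]'
```

```text
[[364.69524431 211.40678237]
 [350.26557026 195.36095115]
 [352.91484008 214.88135542]]
['scene'] [ 6.47717e+02  8.30650e+01 -9.70000e-02] off [0.7 1.5] yawerr deg -1.0 1364
['scene'] [ 6.36461e+02 -3.44940e+01 -1.15000e-01] off [-1.1 -1.6] yawerr deg -2.0 624
['scene'] [ 6.30169e+02 -1.49502e+02 -7.80000e-02] off [ 1.8 -1.8] yawerr deg 0.1 659
t 29.95 tcp [632.  335.3 185.6] tooly 1.751 tilt [ 0.  0. -1.] q [0.49 0.59 0.43 1.41 0.   0.31] w 0.3 F [-0.4  0.4  0.2]
[np.float64(0.0308), np.float64(-0.2522), np.float64(0.0055)] 32.0 rows>= 4.1
```

View pics/h_z.png

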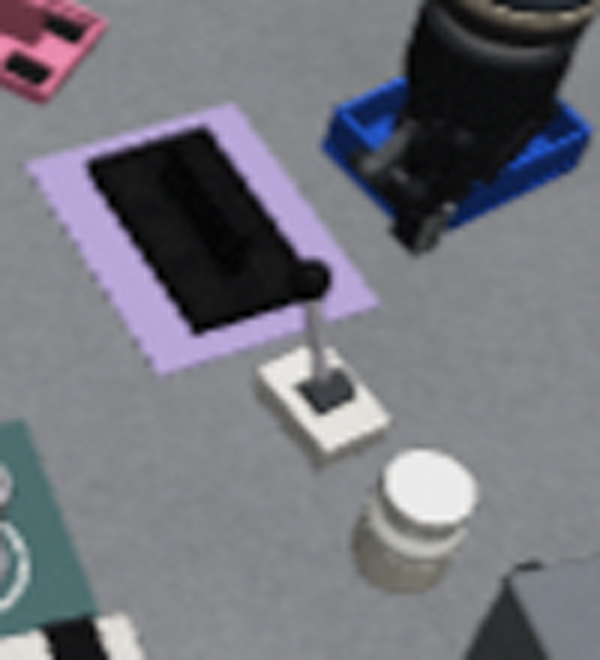

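```bash
cat > lev.py <<'E'
from h import *
from scipy.optimize import minimize_scalar
f=np.load('f_scene.npy').astype(int); g=f.max(2)
# ball centre by template: dark disc radius r px vs outside
def ball(P,a):
    d=np.array([np.cos(.18),np.sin(.18),0]); return np.array([611.6,332.1,22])-80*np.sin(a)*d+[0,0,80*np.cos(a)]
import sys
best=[]
for a in np.arange(-.7,.71,.02):
    u=proj('scene',ball(0,a))[0]
    yy,xx=np.mgrid[0:384,0:512]; r=np.hypot(xx-u[0],yy-u[1])
    best.append((g[r<3].mean()-g[(r>4.5)&(r<6.5)].mean(),round(a,2),u.round(1)))
best.sort(key=lambda t:t[0]); print(best[:4])
E
python3 lev.py
python3 - <<'E'
from h import *
f=np.load('f_scene.npy'); print(f[188:206,342:362].max(2))
E
```

```text
[(np.float64(-124.77112676056339), np.float64(0.42), array([351.8, 196.2])), (np.float64(-123.68351648351648), np.float64(0.44), array([351.5, 196. ])), (np.float64(-117.45714285714287), np.float64(0.46), array([351.2, 195.9])), (np.float64(-115.52950310559007), np.float64(0.4), array([352.1, 196.4]))]
[[ 17  19  16  16 103 187 215 215 216 215 216 211 184 147 140 137 138 138
  138 138]
 [ 18  21  18  17  37 111 187 214 214 215 217 215 203 167 142 139 138 137
  139 138]
 [ 16  20  21  21  16  38 138 199 215 215 216 214 214 192 153 136 137 138
  137 137]
 [ 18  21  20  21  18  13  54 168 215 216 215 216 215 211 190 154 138 139
  141 141]
 [ 22  23  22  25  22  18  14 104 188 198 199 215 216 215 212 176 135 138
  141 142]
 [ 26  24  24  24  25  21  16  37  82  90  92 126 187 215 215 201 162 136
  138 138]
 [ 23  24  23  24  24  22  18  15  19  21  20  39 109 187 215 214 191 154
  136 140]
 [ 20  25  23  23  24  22  15  16  18  30  33  24  37 163 215 215 211 190
  154 137]
 [ 19  23  24  24  25  20  12  14  16  19  25  22  18 158 214 215 215 212
  176 136]
 [ 21  19  24  24  23  18  13  11  13  14  19  17  35 163 215 216 215 215
  194 151]
 [ 21  22  23  22  21  19  15   8  11  10  14  11 102 186 214 215 215 216
  212 190]
 [ 22  22  21  22  19  18  14  10   7   7  18  67 163 210 215 215 213 216
  214 212]
 [ 20  19  13  12  13   8  63  90  88  98 115 145 194 214 214 215 217 215
  216 214]
 [ 13  11  10  63  92 155 196 199 166 122 130 166 202 215 215 215 214 205
  190 169]
 [ 64 123 171 196 198 207 215 215 181 123 127 154 195 215 205 188 165 146
  145 139]
 [196 203 211 215 216 216 215 215 179 120 126 139 167 166 147 148 137 131
  134 136]
 [216 216 216 216 215 215 216 217 182 122 121 134 140 138 133 136 135 137
  136 134]
 [216 216 215 216 215 194 180 168 144 118 117 134 134 135 136 137 135 134
  136 137]]
```

```bash
python3 go.py '[[647.4,82.8,165,2.2]]'
```

```text
t 29.95 tcp [632.  335.3 185.6] tooly 1.751 tilt [ 0.  0. -1.] q [0.49 0.59 0.43 1.41 0.   0.31] w 0.3 F [-0.4  0.4  0.2]
[np.float64(0.0301), np.float64(-0.2512), np.float64(0.0205)] -25.7 rows>= 4.1
```

apply_moves(
  moves=[
    [0.03,-0.251,0.0205,-25.7],
    [0.03,-0.251,0.0205,-25.7],
    [0.03,-0.251,0.0205,-25.7],
    [0.03,-0.251,0.0205,-25.7],
    [0.03,-0.251,0.0205,-25.7],
    [0.03,-0.251,0.0205,-25.7],
    [0.03,-0.251,0.0205,-25.7],
  ],
  jaw=0.085,
)

```text
time: 30.82
tcp_pos: [647.2, 84.2, 164.3]
tool_rot: [0.973, -2.986, -0.001]
contact_force: [-0.6, 0.3, 0.2]
gripper_width: 85.1
```

```bash
python3 look.py i; python3 go.py '[[647.4,82.8,50,2.2]]'
python3 - <<'E'
from h import *
f=np.load('f_top.npy'); save(f,'i_z',(130,100,250,220),5)
E
```

```text
t 30.93 tcp [647.3  84.4 164.5] tooly 2.201 tilt [-0.001  0.    -1.   ] q [ 0.13  0.48  0.19  1.28  0.   -0.5 ] w 84.5 F [-0.2 -0.1 -0.4]
[np.float64(0.0009), np.float64(-0.0014), np.float64(0.1145)] 0.1 rows>= 1.8
```

View pics/i_z.png

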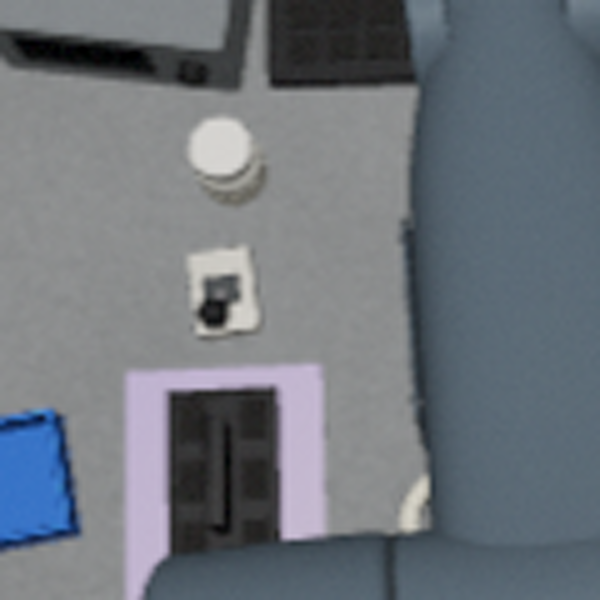

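Run:
```python
from h import *
from scipy.optimize import least_squares
f=np.load('f_top.npy'); g=f.max(2).astype(int); w=g[155:170,164:182]; print(w)
for uv in ([172.1,161.9],):
  for us in ([350.9,196.4],[351.3,196.4]):
    r=least_squares(lambda P:np.r_[(proj('top',P)-uv)[0],(proj('scene',P)-us)[0]],[570,330,90]); print(r.x,r.cost)
    d=r.x-np.array([650.9,339.3,91.3]); L=np.linalg.norm(d); print(L,2*np.arcsin(L/160))
```

```text
[[140 139 143 142 181 202 176 135 138 129 102  88  87 116 183 206 176 132]
 [138 139 141 146 183 194 148  86  88  85  85  86  86 120 181 205 175 133]
 [139 142 142 132 175 197 152  85  85  93  95  89  85 123 182 206 172 124]
 [139 142 143 143 181 205 170  85  87 115 119  94  85  96 172 207 173 126]
 [140 142 143 142 179 202 165  74  73 103 104  83  82  90 172 206 182 140]
 [139 140 140 141 169 176 123  29  32  28  35  64 117 151 189 207 189 149]
 [142 143 142 142 163 147  58  39  39  35  25  93 179 208 208 206 198 161]
 [139 140 142 142 135  98  27  41  48  41  29  99 181 208 208 207 207 177]
 [137 139 141 143 141 112  53  31  30  29  25 106 182 208 209 209 207 177]
 [139 141 142 142 145 152 122  33  26  23  47 148 198 208 208 208 205 168]
 [140 139 140 140 128 178 181 113  93  95 117 176 200 197 196 194 176 133]
 [142 140 139 140 140 175 197 182 164 166 158 137 116  94 107 113 116 122]
 [138 139 141 143 143 129 107 105 110 113 116 118 125 126 130 138 144 144]
 [139 137 139 142 143 142 136 131 128 138 146 147 142 138 138 140 141 144]
 [138 136 138 141 142 144 144 142 142 142 142 145 143 141 140 141 143 144]]
[577.24537404 325.67683791  91.48840557] 0.06326239607674823
74.90413851768115 0.9743940048347997
[577.58167428 326.37253605  91.53713264] 0.004001954556246576
74.44966381353143 0.9679705071578725
```

apply_moves(
  moves=[
    [0.001,-0.0015,0.05,0],
    [0.001,-0.0015,0.095,0],
    [0.001,-0.0015,0.113,0],
    [0.001,-0.0015,0.1145,0],
    [0.001,-0.0015,0.1145,0],
  ],
)

```text
time: 31.55
tcp_pos: [648.2, 81.9, 51.2]
tool_rot: [-0.972, 2.986, -0.0]
contact_force: [-0.1, -1.0, 0.5]
gripper_width: 85.0
```

apply_moves(
  moves=[
    [0,0,0,0],
    [0,0,0,0],
    [0,0,0,0],
    [0,0,0,0],
    [0,0,0,0],
  ],
  jaw=0.02,
)

```text
time: 32.17
tcp_pos: [648.0, 81.3, 51.1]
tool_rot: [-0.971, 2.987, 0.0]
contact_force: [-1.6, 1.0, 6.0]
gripper_width: 39.2
```

apply_moves(
  moves=[
    [0,0,-0.008,0],
    [0,0,-0.008,10],
    [0,0,-0.008,20],
    [0,0,-0.008,30],
    [0,0,-0.008,40],
    [0,0,-0.008,50],
    [0,0,-0.008,60],
    [0,0,-0.008,70],
    [0,0,-0.008,80],
    [0,0,-0.008,90],
    [0,0,-0.008,100],
  ],
)

```text
time: 33.55
tcp_pos: [647.4, 81.0, 58.3]
tool_rot: [-1.672, -2.659, 0.001]
contact_force: [0.3, -0.5, -2.0]
gripper_width: 39.2
```

```bash
python3 go.py '[[646.9,81.6,59,-0.93]]'
```

```text
t 33.55 tcp [647.4  81.   58.3] tooly 0.448 tilt [-0.001 -0.    -1.   ] q [ 0.12  0.55  0.02  1.04 -0.    1.25] w 39.2 F [ 0.3 -0.5 -2. ]
[np.float64(0.0008), np.float64(-0.0002), np.float64(-0.0007)] 79.0 rows>= 7.4
```

apply_moves(
  moves=[
    [0,0,0,10],
    [0,0,0,20],
    [0,0,0,30],
    [0,0,0,40],
    [0,0,0,50],
    [0,0,0,60],
    [0,0,0,70],
    [0,0,0,79],
    [0,0,0,79],
    [0,0,0.005,79],
    [0,0,0.0075,79],
    [0,0,0.0075,79],
  ],
)

```text
time: 35.05
tcp_pos: [647.5, 81.1, 51.1]
tool_rot: [-2.978, -0.999, -0.0]
contact_force: [-1.3, 0.2, 3.4]
gripper_width: 39.1
```

```bash
python3 go.py '[[646.9,81.6,51,-0.93]]'
```

```text
t 35.05 tcp [647.5  81.1  51.1] tooly -0.923 tilt [ 0.  0. -1.] q [0.12 0.55 0.01 1.02 0.   2.62] w 39.1 F [-1.3  0.2  3.4]
[np.float64(-0.0002), np.float64(-0.0007), np.float64(0.0001)] 0.4 rows>= 0.0
```

Contact with the bed. Release, rise, and go to the middle ring.

apply_moves(
  moves=[
    [0,0,0,0],
    [0,0,0,0],
    [0,0,0,0],
    [0,0,0,0],
  ],
  jaw=0.085,
)

```text
time: 35.55
tcp_pos: [647.6, 81.1, 50.7]
tool_rot: [-2.979, -0.997, 0.0]
contact_force: [-0.4, 0.6, 0.6]
gripper_width: 85.2
```

apply_moves(
  moves=[
    [0,0,-0.05,0],
    [0,0,-0.1,0],
    [0,0,-0.11,0],
  ],
)

```text
time: 35.92
tcp_pos: [649.4, 81.4, 164.7]
tool_rot: [2.978, 0.997, 0.009]
contact_force: [0.1, 0.3, -1.3]
gripper_width: 84.6
```

```bash
python3 look.py j; python3 chk.py -0.08 scene | tail -2; python3 go.py '[[636.6,-34,160,-1.1]]'
```

```text
['scene'] [ 6.36454e+02 -3.45060e+01 -1.13000e-01] off [-1.1 -1.6] yawerr deg -1.9 658
['scene'] [ 6.30199e+02 -1.49545e+02 -7.50000e-02] off [ 1.8 -1.8] yawerr deg 0.3 692
t 36.02 tcp [648.2  81.3 162. ] tooly -0.925 tilt [ 0.002  0.    -1.   ] q [0.12 0.48 0.18 1.27 0.   2.62] w 84.8 F [-0.3 -0.3 -1. ]
[np.float64(-0.0787), np.float64(0.085), np.float64(0.0019)] 10.0 rows>= 1.9
```

View pics/j_s.png

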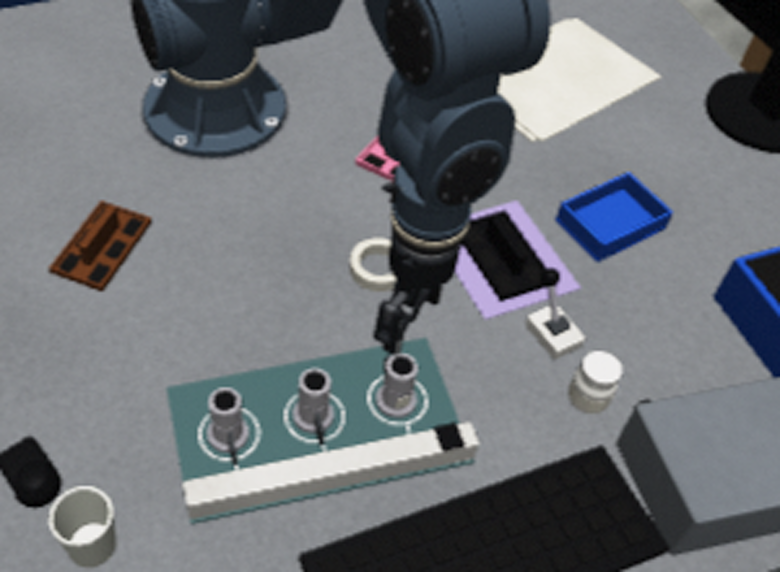

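apply_moves(
  moves=[
    [-0.0785,0.085,0.002,10],
    [-0.0785,0.085,0.002,10],
    [-0.0785,0.085,0.002,10],
    [-0.0785,0.085,0.002,10],
  ],
)

```text
time: 36.52
tcp_pos: [635.5, -33.9, 157.3]
tool_rot: [-3.054, -0.733, 0.003]
contact_force: [-1.0, 0.9, -1.4]
gripper_width: 85.2
```

```bash
python3 go.py '[[636.6,-34.2,50,-1.1]]'
```

```text
t 36.52 tcp [635.5 -33.9 157.3] tooly -1.1 tilt [-0.002  0.001 -1.   ] q [-0.05  0.46  0.13  1.24  0.    2.62] w 85.2 F [-1.   0.9 -1.4]
[np.float64(0.0011), np.float64(0.0009), np.float64(0.1073)] 0.0 rows>= 1.7
```

apply_moves(
  moves=[
    [0.001,0.0005,0.05,0],
    [0.001,0.0005,0.09,0],
    [0.001,0.0005,0.105,0],
    [0.001,0.0005,0.107,0],
    [0.001,0.0005,0.107,0],
  ],
)

```text
time: 37.15
tcp_pos: [638.2, -33.6, 53.1]
tool_rot: [3.054, 0.735, 0.003]
contact_force: [-0.3, 0.5, 0.1]
gripper_width: 84.8
```

apply_moves(
  moves=[
    [0,0,0,0],
    [0,0,0,0],
    [0,0,0,0],
    [0,0,0,0],
    [0,0,0,0],
  ],
  jaw=0.02,
)

```text
time: 37.78
tcp_pos: [637.6, -34.0, 52.7]
tool_rot: [3.054, 0.734, 0.002]
contact_force: [-1.2, 0.9, 6.6]
gripper_width: 38.9
```

apply_moves(
  moves=[
    [0,0,-0.008,0],
    [0,0,-0.008,-10],
    [0,0,-0.008,-20],
    [0,0,-0.008,-30],
    [0,0,-0.008,-40],
    [0,0,-0.008,-50],
    [0,0,-0.008,-60],
    [0,0,-0.008,-70],
    [0,0,-0.008,-80],
    [0,0,-0.008,-90],
    [0,0,-0.008,-100],
  ],
)

```text
time: 39.15
tcp_pos: [637.1, -34.0, 59.9]
tool_rot: [-1.393, -2.815, 0.0]
contact_force: [-0.2, -0.2, -1.2]
gripper_width: 38.9
```

```bash
python3 go.py '[[637.2,-33.4,59,2.07]]'
```

```text
t 39.15 tcp [637.1 -34.   59.9] tooly 0.652 tilt [-0.001  0.    -1.   ] q [-0.05  0.53 -0.02  1.02  0.    0.87] w 38.9 F [-0.2 -0.2 -1.2]
[np.float64(0.0004), np.float64(0.0005), np.float64(0.0009)] -81.3 rows>= 7.6
```

apply_moves(
  moves=[
    [0,0,0,-10],
    [0,0,0,-20],
    [0,0,0,-30],
    [0,0,0,-40],
    [0,0,0,-50],
    [0,0,0,-60],
    [0,0,0,-70],
    [0,0,0,-81],
    [0,0,0,-81],
    [0,0,0.005,-81],
    [0,0,0.0075,-81],
    [0,0,0.0075,-81],
  ],
)

```text
time: 40.65
tcp_pos: [637.2, -34.0, 52.6]
tool_rot: [-0.757, 3.049, 0.0]
contact_force: [-1.9, 0.1, 4.0]
gripper_width: 38.9
```

```bash
python3 go.py '[[637.2,-33.4,52,2.07]]'
```

```text
t 40.65 tcp [637.2 -34.   52.6] tooly 2.058 tilt [ 0.  0. -1.] q [-0.05  0.53 -0.03  1.01  0.   -0.54] w 38.9 F [-1.9  0.1  4. ]
[np.float64(-0.0003), np.float64(0.0005), np.float64(0.0006)] -0.7 rows>= 0.1
```

apply_moves(
  moves=[
    [0,0,0,0],
    [0,0,0,0],
    [0,0,0,0],
    [0,0,0,0],
  ],
  jaw=0.085,
)

```text
time: 41.15
tcp_pos: [637.2, -33.9, 52.2]
tool_rot: [0.76, -3.048, -0.0]
contact_force: [-1.1, 0.0, -0.3]
gripper_width: 85.1
```

apply_moves(
  moves=[
    [0,0,-0.05,0],
    [0,0,-0.1,0],
    [0,0,-0.11,0],
  ],
)

```text
time: 41.52
tcp_pos: [639.0, -34.1, 166.1]
tool_rot: [-0.759, 3.043, -0.003]
contact_force: [0.7, 0.0, 0.2]
gripper_width: 85.0
```

```bash
python3 look.py k; python3 chk.py -0.08 scene | tail -1; python3 go.py '[[630,-149.2,162,1.85]]'
```

```text
['scene'] [ 6.30156e+02 -1.49537e+02 -7.70000e-02] off [ 1.8 -1.8] yawerr deg 0.1 683
t 41.62 tcp [637.9 -34.  163.5] tooly 2.06 tilt [ 0.002 -0.    -1.   ] q [-0.05  0.46  0.14  1.25  0.   -0.54] w 85.0 F [-0.2 -0.2 -0.5]
[np.float64(0.0611), np.float64(-0.098), np.float64(0.0014)] 12.0 rows>= 1.8
```

View pics/k_s.png

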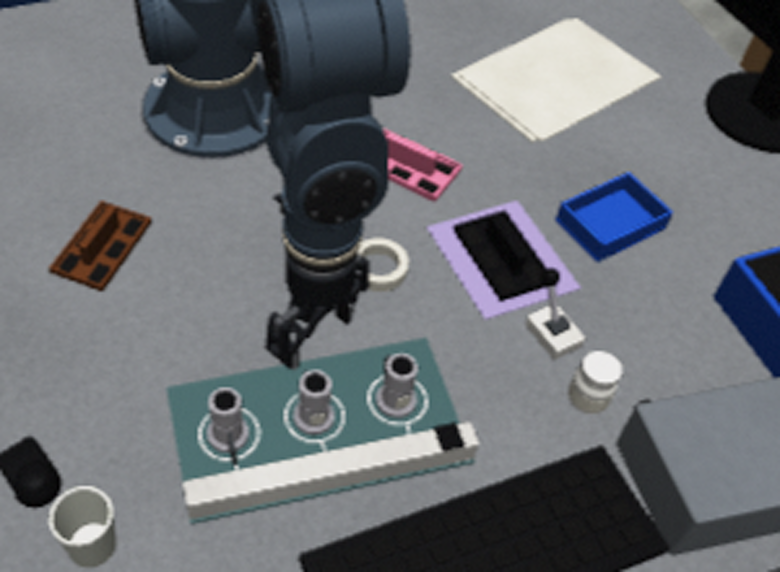

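apply_moves(
  moves=[
    [0.061,-0.098,0.002,12],
    [0.061,-0.098,0.002,12],
    [0.061,-0.098,0.002,12],
    [0.061,-0.098,0.002,12],
  ],
)

```text
time: 42.12
tcp_pos: [628.7, -149.0, 158.7]
tool_rot: [0.437, -3.109, -0.002]
contact_force: [-0.1, -0.2, -0.5]
gripper_width: 84.8
```

```bash
python3 go.py '[[630,-149,50,1.85]]'
```

```text
t 42.12 tcp [ 628.7 -149.   158.7] tooly 1.85 tilt [-0.002  0.001 -1.   ] q [-0.23  0.48  0.16  1.26  0.   -0.51] w 84.8 F [-0.1 -0.2 -0.5]
[np.float64(-0.0015), np.float64(-0.0006), np.float64(0.1087)] -0.0 rows>= 1.7
```

apply_moves(
  moves=[
    [-0.001,0,0.05,0],
    [-0.001,0,0.09,0],
    [-0.001,0,0.105,0],
    [-0.001,0,0.1085,0],
    [-0.001,0,0.1085,0],
  ],
)

```text
time: 42.75
tcp_pos: [631.2, -148.6, 52.9]
tool_rot: [-0.438, 3.109, -0.001]
contact_force: [-0.1, 0.4, -0.1]
gripper_width: 84.7
```

apply_moves(
  moves=[
    [0,0,0,0],
    [0,0,0,0],
    [0,0,0,0],
    [0,0,0,0],
    [0,0,0,0],
  ],
  jaw=0.02,
)

```text
time: 43.38
tcp_pos: [630.8, -149.0, 52.7]
tool_rot: [-0.437, 3.11, -0.001]
contact_force: [-1.1, 0.1, 5.8]
gripper_width: 38.9
```

apply_moves(
  moves=[
    [0,0,-0.008,0],
    [0,0,-0.008,10],
    [0,0,-0.008,20],
    [0,0,-0.008,30],
    [0,0,-0.008,40],
    [0,0,-0.008,50],
    [0,0,-0.008,60],
    [0,0,-0.008,70],
    [0,0,-0.008,80],
    [0,0,-0.008,90],
    [0,0,-0.008,100],
  ],
)

```text
time: 44.75
tcp_pos: [630.2, -148.9, 59.9]
tool_rot: [-2.108, -2.328, 0.0]
contact_force: [-0.3, 0.2, -1.9]
gripper_width: 39.1
```

```bash
python3 go.py '[[628.5,-147.6,59,-1.29]]'
```

```text
t 44.75 tcp [ 630.2 -148.9   59.9] tooly 0.099 tilt [-0.  0. -1.] q [-0.23  0.54  0.    1.04  0.    1.24] w 39.1 F [-0.3  0.2 -1.9]
[np.float64(0.0014), np.float64(-0.0016), np.float64(0.0009)] 79.6 rows>= 7.4
```

apply_moves(
  moves=[
    [0,0,0,10],
    [0,0,0,20],
    [0,0,0,30],
    [0.0005,-0.0005,0,40],
    [0.001,-0.001,0,50],
    [0.001,-0.0015,0,60],
    [0.001,-0.0015,0,70],
    [0.001,-0.0015,0,80],
    [0.001,-0.0015,0,80],
    [0.001,-0.0015,0.005,80],
    [0.001,-0.0015,0.0075,80],
    [0.001,-0.0015,0.0075,80],
  ],
)

```text
time: 46.25
tcp_pos: [628.7, -148.0, 52.7]
tool_rot: [-3.11, -0.441, -0.0]
contact_force: [-1.6, -0.6, 3.9]
gripper_width: 38.9
```

```bash
python3 go.py '[[628.5,-147.6,52,-1.29]]'
```

```text
t 46.25 tcp [ 628.7 -148.    52.7] tooly -1.289 tilt [ 0.  0. -1.] q [-0.23  0.54 -0.01  1.02  0.    2.63] w 38.9 F [-1.6 -0.6  3.9]
[np.float64(-0.0001), np.float64(-0.0005), np.float64(0.0007)] 0.0 rows>= 0.0
```

apply_moves(
  moves=[
    [0,0,0,0],
    [0,0,0,0],
    [0,0,0,0],
    [0,0,0,0],
  ],
  jaw=0.085,
)

```text
time: 46.75
tcp_pos: [628.8, -148.0, 52.2]
tool_rot: [-3.111, -0.438, 0.0]
contact_force: [-0.6, -0.0, 0.3]
gripper_width: 85.2
```

apply_moves(
  moves=[
    [0,0,-0.05,0],
    [0,0,-0.1,0],
    [0,0,-0.15,0],
    [0,0,-0.15,0],
  ],
)

```text
time: 47.25
tcp_pos: [630.8, -148.5, 206.8]
tool_rot: [3.108, 0.438, 0.011]
contact_force: [0.2, -0.5, -0.4]
gripper_width: 85.3
```

```bash
python3 go.py '[[525,317,190,0.18]]'
```

```text
t 47.25 tcp [ 630.8 -148.5  206.8] tooly -1.291 tilt [ 0.007 -0.002 -1.   ] q [-0.23  0.46  0.25  1.36  0.    2.63] w 85.3 F [ 0.2 -0.5 -0.4]
[np.float64(0.0267), np.float64(-0.4767), np.float64(0.0153)] -84.3 rows>= 7.9
```

apply_moves(
  moves=[
    [0.027,-0.477,0.015,-84.3],
    [0.027,-0.477,0.015,-84.3],
    [0.027,-0.477,0.015,-84.3],
    [0.027,-0.477,0.015,-84.3],
    [0.027,-0.477,0.015,-84.3],
    [0.027,-0.477,0.015,-84.3],
    [0.027,-0.477,0.015,-84.3],
    [0.027,-0.477,0.015,-84.3],
    [0.027,-0.477,0.015,-84.3],
    [0.027,-0.477,0.015,-84.3],
    [0.027,-0.477,0.015,-84.3],
  ],
  jaw=0,
)

```text
time: 48.62
tcp_pos: [523.4, 316.7, 187.1]
tool_rot: [-2.016, -2.41, 0.001]
contact_force: [0.2, -1.0, -0.7]
gripper_width: -0.0
```

```bash
python3 look.py l; python3 chk.py 3.0616 top scene; python3 go.py '[[527,317,86,0.18]]'
```

```text
['top', 'scene'] [647.946  78.9     3.122] off [ 1.3 -2.6] yawerr deg 3.5 1850
['top'] [647.962  78.906   3.122] off [ 1.3 -2.6] yawerr deg 3.4 480
['scene'] [648.21   79.32    3.119] off [ 1.5 -2.2] yawerr deg 3.3 1365
['top', 'scene'] [639.271 -34.904   3.046] off [ 1.7 -1.8] yawerr deg -0.9 1224
['top'] [639.26  -35.16    3.039] off [ 1.7 -2. ] yawerr deg -1.3 576
['scene'] [639.24  -34.191   3.118] off [ 1.6 -1.1] yawerr deg 3.2 644
['top', 'scene'] [ 630.561 -148.992    3.06 ] off [ 2.2 -1.2] yawerr deg -0.1 1235
['top'] [ 630.569 -149.659    3.044] off [ 2.2 -1.9] yawerr deg -1.0 542
['scene'] [ 630.99  -148.479    3.06 ] off [ 2.6 -0.7] yawerr deg -0.1 684
t 48.73 tcp [523.5 316.7 187.4] tooly 0.178 tilt [-0. -0. -1.] q [ 0.54  0.4   0.12  1.28 -0.    1.94] w -0.0 F [-0.2 -0.  -0.1]
[np.float64(-0.0004), np.float64(0.0035), np.float64(0.1014)] -0.1 rows>= 1.6
```

View pics/l_t.png

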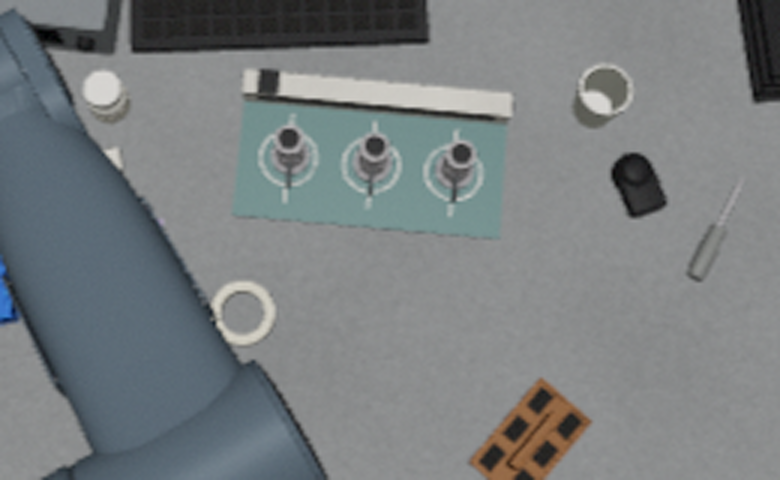

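View pics/l_s.png

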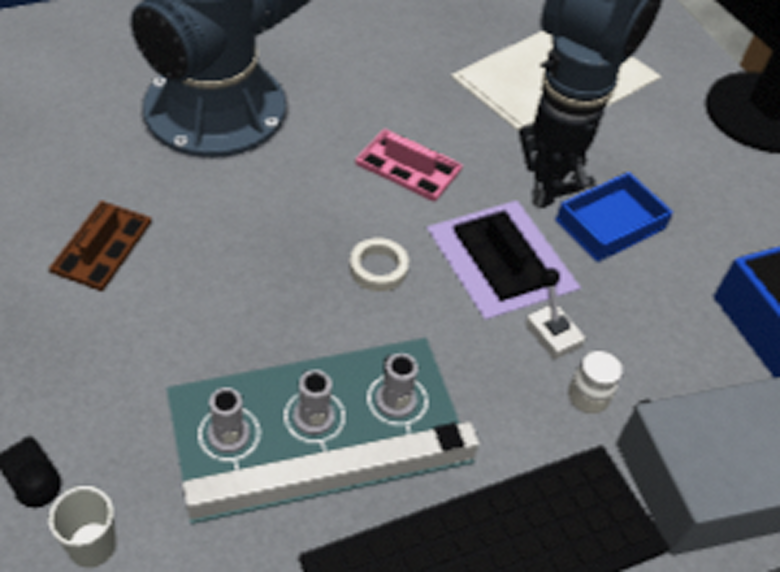

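Run:
```python
from h import *
f=np.load('f_top.npy'); b=(220,135,310,175); save(f,'lz',b,8.8)
im=cv2.imread('pics/lz.png')
R=np.array([[np.cos(.08),np.sin(.08)],[-np.sin(.08),np.cos(.08)]])
for xy in((647.9,78.9),(639.2,-35),(630.6,-149)):
    d=R@np.array([-1,0])
    P=[[xy[0]+d[0]*r,xy[1]+d[1]*r,44] for r in(20,48)]
    q=((proj('top',P)+.5-b[:2])*8.8).astype(int); cv2.line(im,tuple(map(int,q[0])),tuple(map(int,q[1])),(0,0,255),1)
cv2.imwrite('pics/lz2.png',im)
```

```text
(no output)
```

View pics/lz2.png

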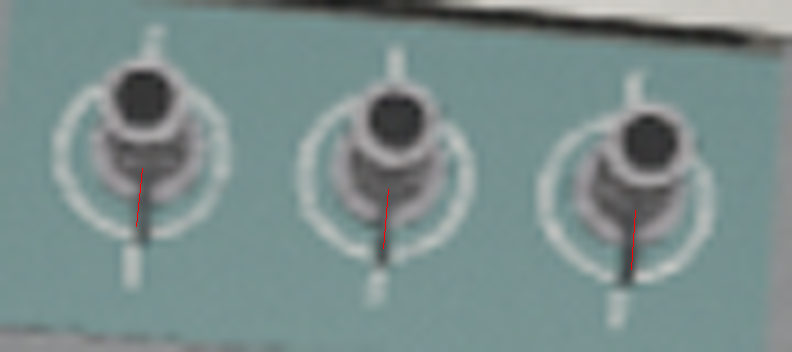

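```bash
python3 go.py '[[647.4,79.5,165,1.0]]'
```

```text
t 48.73 tcp [523.5 316.7 187.4] tooly 0.178 tilt [-0. -0. -1.] q [ 0.54  0.4   0.12  1.28 -0.    1.94] w -0.0 F [-0.2 -0.  -0.1]
[np.float64(-0.2554), np.float64(0.08), np.float64(0.0224)] -47.1 rows>= 4.4
```

apply_moves(
  moves=[
    [-0.2555,0.08,0.022,-47],
    [-0.2555,0.08,0.022,-47],
    [-0.2555,0.08,0.022,-47],
    [-0.2555,0.08,0.022,-47],
    [-0.2555,0.08,0.022,-47],
    [-0.2555,0.08,0.022,-47],
    [-0.2555,0.08,0.022,-47],
  ],
  jaw=0.085,
)

```text
time: 49.6
tcp_pos: [647.3, 80.7, 165.4]
tool_rot: [-0.887, -3.013, -0.001]
contact_force: [0.6, -1.0, -0.1]
gripper_width: 84.8
```

```bash
python3 go.py '[[647.4,79.5,51,1.0]]'
```

```text
t 49.6 tcp [647.3  80.7 165.4] tooly 0.998 tilt [-0.  0. -1.] q [0.12 0.48 0.19 1.28 0.   0.7 ] w 84.8 F [ 0.6 -1.  -0.1]
[np.float64(-0.0008), np.float64(-0.001), np.float64(0.1144)] -0.1 rows>= 1.8
```

apply_moves(
  moves=[
    [-0.0005,-0.001,0.05,0],
    [-0.0005,-0.001,0.095,0],
    [-0.0005,-0.001,0.113,0],
    [-0.0005,-0.001,0.1145,0],
    [-0.0005,-0.001,0.1145,0],
  ],
)

```text
time: 50.22
tcp_pos: [647.9, 80.6, 52.0]
tool_rot: [0.883, 3.014, 0.001]
contact_force: [0.0, 0.1, 0.8]
gripper_width: 84.8
```

apply_moves(
  moves=[
    [0,0,0,0],
    [0,0,0,0],
    [0,0,0,0],
    [0,0,0,0],
    [0,0,0,0],
  ],
  jaw=0.02,
)

```text
time: 50.85
tcp_pos: [647.8, 79.7, 51.6]
tool_rot: [0.884, 3.014, 0.001]
contact_force: [-1.5, -0.2, 6.0]
gripper_width: 39.2
```

apply_moves(
  moves=[
    [0,0,-0.006,0],
    [-0.0005,0.0015,-0.006,2.5],
    [-0.0005,0.0015,-0.006,2.5],
    [-0.0005,0.0015,-0.003,2.5],
    [-0.0005,0.0015,-0.0005,2.5],
    [-0.0005,0.0015,-0.0005,2.5],
  ],
)

```text
time: 51.6
tcp_pos: [648.5, 80.6, 51.7]
tool_rot: [-0.949, -2.995, -0.0]
contact_force: [-2.0, -0.3, 3.4]
gripper_width: 39.3
```

apply_moves(
  moves=[
    [0,0,0,0],
    [0,0,0,0],
    [0,0,0,0],
    [0,0,0,0],
  ],
  jaw=0.085,
)

```text
time: 52.1
tcp_pos: [648.7, 80.8, 51.3]
tool_rot: [-0.949, -2.995, -0.0]
contact_force: [0.4, 0.5, 0.9]
gripper_width: 85.0
```

apply_moves(
  moves=[
    [0,0,-0.05,0],
    [0,0,-0.1,0],
    [0,0,-0.13,0],
    [0,0,-0.13,0],
  ],
)

```text
time: 52.6
tcp_pos: [650.1, 80.9, 184.2]
tool_rot: [0.948, 2.99, 0.003]
contact_force: [-0.2, -0.4, -0.5]
gripper_width: 85.1
```

```bash
python3 go.py '[[525,317,190,0.18]]'
```

```text
t 52.6 tcp [650.1  80.9 184.2] tooly 0.957 tilt [ 0.005  0.001 -1.   ] q [0.12 0.48 0.23 1.32 0.   0.74] w 85.1 F [-0.2 -0.4 -0.5]
[np.float64(0.2383), np.float64(0.1209), np.float64(-0.0063)] 44.5 rows>= 4.3
```

apply_moves(
  moves=[
    [0.238,0.121,-0.006,44.5],
    [0.238,0.121,-0.006,44.5],
    [0.238,0.121,-0.006,44.5],
    [0.238,0.121,-0.006,44.5],
    [0.238,0.121,-0.006,44.5],
    [0.238,0.121,-0.006,44.5],
    [0.238,0.121,-0.006,44.5],
  ],
  jaw=0,
)

```text
time: 53.48
tcp_pos: [523.9, 316.1, 186.5]
tool_rot: [-2.011, -2.413, 0.002]
contact_force: [-0.5, -0.8, -0.5]
gripper_width: -0.2
```

```bash
python3 look.py m; python3 chk.py 3.0616 top scene; python3 go.py '[[527,317,86,0.18]]'
```

```text
['top', 'scene'] [648.929  79.76    3.072] off [ 2.2 -1.7] yawerr deg 0.6 1912
['top'] [648.884  79.139   3.059] off [ 2.2 -2.3] yawerr deg -0.1 521
['scene'] [648.911  80.061   3.008] off [ 2.1 -1.4] yawerr deg -3.1 1383
['top', 'scene'] [639.424 -34.908   3.06 ] off [ 1.9 -1.8] yawerr deg -0.1 1225
['top'] [639.26  -35.16    3.039] off [ 1.7 -2. ] yawerr deg -1.3 573
['scene'] [639.678 -34.331   3.133] off [ 2.1 -1.2] yawerr deg 4.1 645
['top', 'scene'] [ 630.56  -149.145    3.052] off [ 2.2 -1.4] yawerr deg -0.6 1243
['top'] [ 630.541 -149.058    3.055] off [ 2.2 -1.3] yawerr deg -0.4 550
['scene'] [ 630.91  -148.536    3.042] off [ 2.5 -0.7] yawerr deg -1.1 686
t 53.58 tcp [524.3 315.6 186.9] tooly 0.179 tilt [-0.001 -0.    -1.   ] q [ 0.54  0.4   0.12  1.28 -0.    1.93] w -0.1 F [ 0.6 -0.3 -0.5]
[np.float64(0.0009), np.float64(0.0029), np.float64(0.1008)] -0.0 rows>= 1.6
```

apply_moves(
  moves=[
    [0.0005,0.003,0.05,0],
    [0.0005,0.003,0.1,0],
    [0.0005,0.003,0.1,0],
    [0.0005,0.003,0.1,0],
  ],
)

```text
time: 54.08
tcp_pos: [527.9, 317.6, 89.0]
tool_rot: [2.014, 2.411, 0.002]
contact_force: [0.6, 0.4, 0.1]
gripper_width: -0.2
```

apply_moves(
  moves=[
    [0,0.01,0,0],
    [0,0.02,0,0],
    [0,0.03,0,0],
    [0,0.04,0,0],
    [0,0.05,0,0],
    [0,0.06,0,0],
    [0,0.07,0,0],
    [0,0.08,0,0],
    [0,0.08,0,0],
  ],
)

```text
time: 55.2
tcp_pos: [606.2, 332.1, 86.3]
tool_rot: [-2.013, -2.412, 0.001]
contact_force: [-0.6, 0.8, 0.3]
gripper_width: -0.3
```

apply_moves(
  moves=[
    [0,0.004,0,0],
    [0,0.008,0,0],
    [0,0.012,0,0],
    [0,0.012,0,0],
  ],
)

```text
time: 55.7
tcp_pos: [617.6, 334.3, 87.4]
tool_rot: [2.013, 2.412, 0.001]
contact_force: [-0.2, -0.0, 0.1]
gripper_width: 0.0
```

apply_moves(
  moves=[
    [0,0.003,0,0],
    [0,0.006,0,0],
    [0,0.009,0,0],
    [0,0.009,0,0],
  ],
)

```text
time: 56.2
tcp_pos: [626.5, 336.0, 87.3]
tool_rot: [2.013, 2.412, 0.001]
contact_force: [0.4, -0.3, -0.4]
gripper_width: 0.1
```

apply_moves(
  moves=[
    [0,0.002,0,0],
    [0,0.004,0,0],
    [0,0.004,0,0],
  ],
)

```text
time: 56.58
tcp_pos: [627.7, 336.2, 87.1]
tool_rot: [-2.01, -2.411, 0.006]
contact_force: [-10.3, -1.0, 4.7]
gripper_width: 0.1
```

```bash
python3 look.py n
python3 - <<'E'
from h import *
f=np.load('f_scene.npy'); save(f,'n_z',(300,150,400,260),6)
E
```

```text
(no output)
```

View pics/n_z.png

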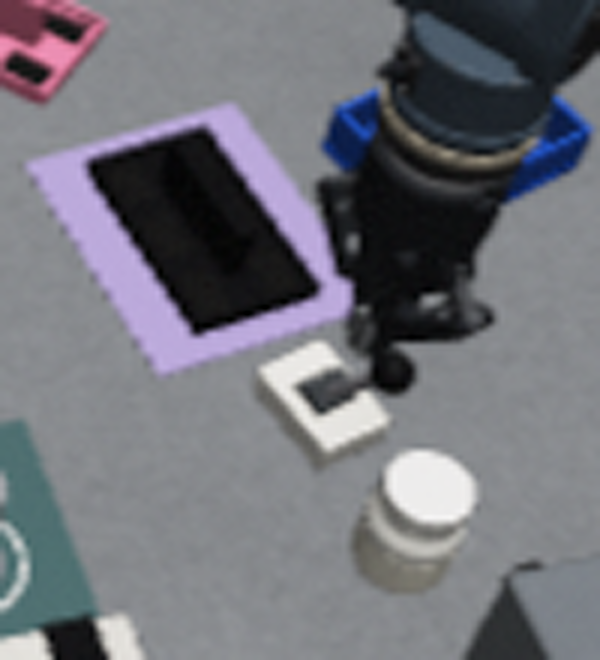

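Stop reached at about 10 N. One more small press, then back off.

apply_moves(
  moves=[
    [0,0.002,0,0],
    [0,0.003,0,0],
    [0,0.003,0,0],
  ],
)

```text
time: 57.05
tcp_pos: [628.2, 336.2, 87.0]
tool_rot: [-2.008, -2.409, 0.011]
contact_force: [-19.7, -4.0, 9.8]
gripper_width: 0.1
```

apply_moves(
  moves=[
    [0,-0.01,0,0],
    [0,-0.04,0,0],
    [0,-0.06,-0.03,0],
    [0,-0.06,-0.08,0],
    [0,-0.06,-0.13,0],
    [0,-0.1,-0.16,0],
    [0,-0.16,-0.16,0],
    [0,-0.2,-0.16,0],
    [0,-0.2,-0.16,0],
  ],
)

```text
time: 58.18
tcp_pos: [434.3, 300.9, 248.5]
tool_rot: [2.011, 2.413, 0.003]
contact_force: [1.6, 0.2, 0.4]
gripper_width: 0.1
```

```bash
python3 look.py o; python3 chk.py 3.0616 top scene
python3 - <<'E'
from h import *
f=np.load('f_scene.npy'); save(f,'o_z',(300,150,400,260),6)
g=f.max(2)[202:222,354:376]; m=g<45
n,l,s,c=cv2.connectedComponentsWithStats(m.astype(np.uint8)); k=1+np.argmax(s[1:,4]); print(c[k]+[354,202],s[k])
from fit import *
F={'scene':f}
print('tray',*fit(F,lambda c,p:m_tray(),[458.5,327.4,-1.51],2,3,{c:bx(c,(458,327),75,2,50) for c in F}))
E
```

```text
['top', 'scene'] [648.933  79.867   3.074] off [ 2.2 -1.6] yawerr deg 0.7 1876
['top'] [648.991  78.706   3.051] off [ 2.3 -2.7] yawerr deg -0.6 504
['scene'] [648.899  80.071   3.009] off [ 2.1 -1.4] yawerr deg -3.0 1366
['top', 'scene'] [639.233 -34.894   3.051] off [ 1.7 -1.8] yawerr deg -0.6 1191
['top'] [639.26  -35.16    3.039] off [ 1.7 -2. ] yawerr deg -1.3 562
['scene'] [639.356 -34.169   3.137] off [ 1.7 -1. ] yawerr deg 4.3 622
['top', 'scene'] [ 630.57  -148.807    3.058] off [ 2.2 -1. ] yawerr deg -0.2 1201
['top'] [ 630.529 -149.633    3.04 ] off [ 2.2 -1.9] yawerr deg -1.2 529
['scene'] [ 630.892 -148.551    3.044] off [ 2.5 -0.8] yawerr deg -1.0 666
[364.91666667 211.77777778] [ 8  7  7  7 36]
tray [460.42803187 327.16531228  -1.50930788] 2005.7985656388366
```

View pics/o_s.png

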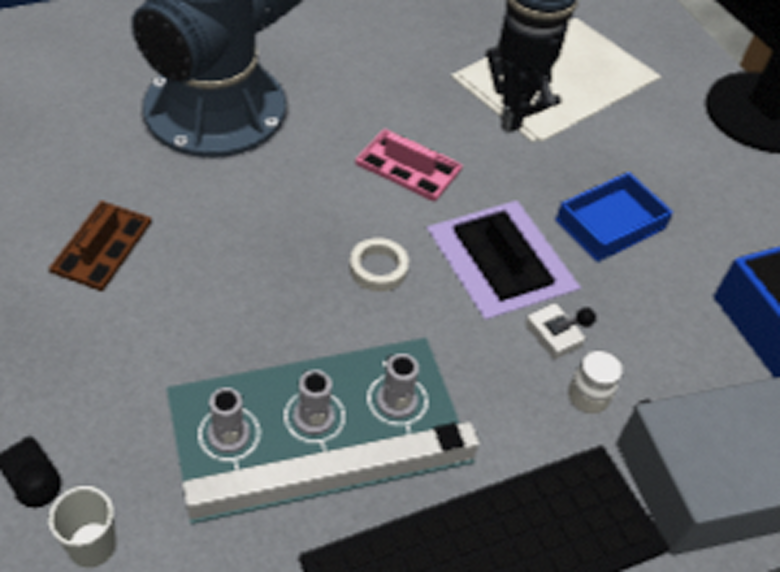

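View pics/o_t.png

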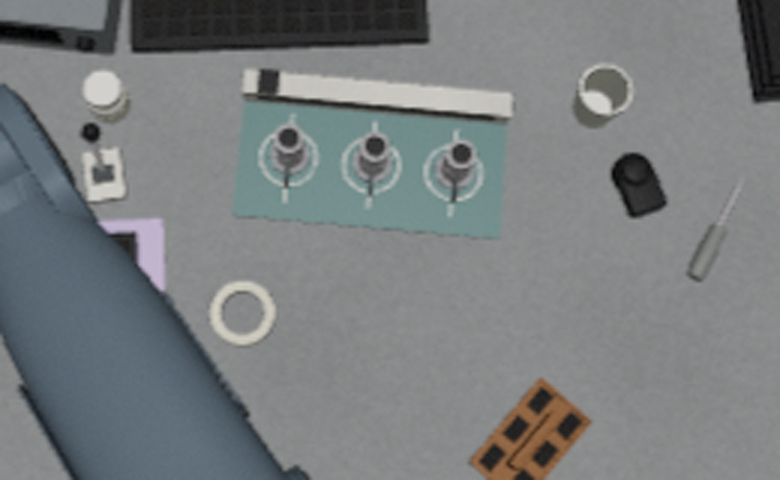

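Run:
```python
from cell import robot
print(robot.finish_job()); print(robot.sense()['time'])
```

```text
the job is handed in; nothing more can be done
None
the job is handed in; nothing more can be done
```

The job is done and handed in at about 58 s of the 210 s allowed.

**What I did:**
- I laid the tray flat on the lilac mat.
- I stood all three shells in their own rings with their blades at the bar, then pushed the lever over to its stop.
- I turned each shell half round with the lever over. The shell in ring +y came out about 3.4° off, so I turned it another 2.5° before pushing the lever back to its stop.

**Last checks:**
- **Shells:** both cameras together put every shell upright, within 3 mm of its ring centre and within 1° of pointing squarely away from the bar. The scene camera alone read up to 4.3° on two of them. Their blades are hidden behind the bodies in that view, and the top camera read no more than 1.3° on any shell, so I trusted the combined fit.
- **Lever over:** the push met a hard stop at about 25 N. The measured swing was about 0.97 rad, which fits a start slightly off zero and a full throw.
- **Lever back:** the push met a stop at about 20 N, and the ball returned to within half a pixel of where it started.
- **Tray:** it lies within 2 mm of the mat's centre, well inside its edges.
- **Other objects:** everything else in view looks unmoved. I saw no shell knocked aside during the run.

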